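# Lap two sample shingles on the run-off test slope

### The arm

A 7-joint arm with a two-finger parallel gripper is mounted at the origin on a cart in front of the work surface, level with it; the furniture and walls round the work are solid. World frame = base frame: x ahead of the robot, y to its left, z up, the work surface at z = 0. Lengths are in m, angles in degrees, forces in N, time in s.
With the tool pointing down it reaches from about 0.425 to 0.825 m from the base axis. Payload 3.6 kg.
Tool frame: the origin (TCP) lies between the finger pads; the fingertips stand 11 mm ahead of it and the grasp point (between the pads) lies 8 mm behind it (arm.finger_overhang is the distance from the TCP to the fingertips, in m); z points along the fingers, y is the line along which they close (so a half turn about z gives the same grasp; the last joint's range is limited). The gripper opens to 85 mm and grips with 20 to 120 N. Pads are 22 mm wide; open, the fingers measure 114 mm over their backs; the gripper's body (76 mm by 85 mm) begins 54 mm behind the grasp point. The pads swing forward as they close: fully open they stand 13 mm farther back than shut.
Start: joints at [-67.351, 35.231, -0.722, 81.555, 0.464, 63.22, -2.315], TCP at [0.266, 0.593, 0.242] pointing down, gripper open.
Joint ranges: [-178.69, 178.69], [-17.37, 117.87], [-77.05, 75.6], [15.02, 138.74], [-78.02, 258.01], [0.78, 113.62], [-162.83, 162.83]. Speed limits (degrees/s): [159.86, 159.86, 180, 180, 180, 180, 180].

### API

Orientations are given as [roll, pitch, yaw] about the fixed x, y, z axes, in that order (R = Rz(yaw) Ry(pitch) Rx(roll)).
In Python, from station import arm gives the robot as it stands.
- The arm moves only by the shell command python3 -m creep 'ROWS' [FORCE]. ROWS is JSON, a list of rows, each an object with "xyz": the shift along the tool's x, y, z in m, a list of three; "delta_rot": the turn, a rotation vector about the tool's x, y, z in rad, a list of three; "fingers": the finger opening in m, from 0 to 0.0854. In form: [{"xyz": [x, y, z], "delta_rot": [wx, wy, wz], "fingers": fingers}, ...]. A call has exactly 5 rows; each row is the pose to reach, as a shift and turn from the pose commanded when the call began, along the tool's axes at that moment; what a row does not reach only later rows make up. A row lasts 1/12 s, in which the tool goes at most 41.7 mm and 7.16 degrees, less where a joint would pass 70% of its speed; a pose out of reach is approached as far as the arm can. A call with a gripper value outside its range is refused whole. The fingers move at their own pace and stop on an object; FORCE is the grip in N (left out, the last holds). Time passes only in rows, so rows that repeat a pose let the fingers close, or fill a call up. It gives the time, the measured TCP pose, the force, the opening and the grip force at its end, in the units of the state.
- arm.read_state(): the state, without advancing time (a new reading comes with each control period).
- arm.grab_frame(name): name is "scene" or "side" or "wrist"; returns a dict with "pixels" (420x560x3 uint8, red, green, blue), "vfov" (degrees; the focal length in pixels is half the picture's height over the tangent of half this angle, whatever the lens; pixels are square), "cx", "cy" (the principal point, pixels), "dist_coeffs" ([k1, k2, p1, p2, k3] as OpenCV has them; the pictures are not rectified), "R" (3x3) and "t" (3): a world point X has camera coordinates R X + t. Camera axes: x right, y down, z forward; pixel columns grow to the right and rows downward; lengths in m; the calibration is good to about 2 mm. A picture is of the moment at which its call begins. There is no depth.
- arm.job_done(): hands the job in; it is judged then, once.
Trained networks look in the newest picture that a camera, given by its name, has taken for a name from the list of things; names that differ only in an ending like _2 or _b are one class to them, and where a whole thing is asked for, a point or a joint stands for the part that bears it (a point fixed in the world has none). Each returns a list of dicts, best first, with "score" (0 to 1); they miss things now and then, are a little off and sometimes report something else, mostly with a low value. They report only what shows in the picture. A call takes as long as a camera call. They do not tell look-alikes from the thing itself.
- arm.find_in(name, camera): "extent" ([left, top, width, height] in pixels, round what is visible of it).
The state is a dict: "clock": time; "joints": joint angles; "joint_vel": joint speeds; "effort": joint torques, N m; "tcp_pos": TCP position; "eef_rot": TCP orientation; "wrist_force": force on the tool from outside, world axes, zero at the start; "torque": the same for the moment, N m; "finger_gap": finger opening in m; "grasp_force": force on a finger pad.
Only numpy, scipy, OpenCV 4.12 (cv2) and the standard library are available. Lean on these libraries where they do the work, as an engineer would, in place of code of your own. Each camera call takes 0.05 s, during which the arm holds its last target. There are 200 camera calls.

### The job

Prepare the rain run-off sample: lay the long loose shingle face up on the slope so that it laps the fixed shingle with its tail edge on the line scored there, then lay the short shingle over the long one with its tail edge on the long one's line. Each must lie flat on the one below, square to it and centred sideways. Leave the other things on the bench where they are.

Things in the scene. Friction and masses are not known exactly. Their poses are not given: they have to be found in the camera images.
- slope: Fixed test slope: plywood base plate 230x100x10 mm, above it an aluminium bar 26 mm wide climbing at 36 degrees to 0.17 m. Origin: underside of the plate at its centre; x points up the slope, away from the robot. Shingles lapped at the lines lie flat on each other at 28 degrees, parallel to the fixed one; beside bar and narrow heads is free space for fingers.
- fixed_shingle: Rough grey fibre-cement shingle, 110 mm long (x, tail at -x, head at +x), 8 mm thick; 52 mm wide (y) for the 68 mm from the tail, then shoulders narrow the head to 40 mm. Origin: centre of the underside, mid-length; z out of the face. Fixed at the foot of the slope, pitched 28 degrees, tail low and towards the robot; a dark line is scored across its face.
- fixed_line (a point): Middle of the dark exposure line on the fixed shingle's upper face, 60 mm from its tail edge; axes as the fixed shingle's: x up the slope along its face, y along the line, z out of the face.
- long_shingle: Rough grey fibre-cement shingle, 110 mm long (x, tail at -x, head at +x), 8 mm thick; 52 mm wide (y) for the 68 mm from the tail, then shoulders narrow the head to 40 mm. Origin: centre of the underside, mid-length; z out of the face. Loose, about 75 g; starts face up on one of the two rests, tail roughly towards the robot, with a dark line across its face. Laid on the slope, it does not slide.
- long_tail (a point): Middle of the long shingle's tail edge, at its underside (body x = -55 mm, z = 0).
- long_line (a point): Middle of the dark exposure line on the long shingle's upper face, 60 mm from its tail edge (body x = +5 mm, z = 8 mm); axes as the long shingle's.
- short_shingle: Rough grey fibre-cement shingle, 80 mm long (x, tail at -x, head at +x), 8 mm thick; 52 mm wide (y) for the 56 mm from the tail, then shoulders narrow the head to 40 mm. Origin: centre of the underside, mid-length; z out of the face. Loose, about 55 g, no line; starts face up on the other rest, tail roughly towards the robot. Laid on the slope, it does not slide.
- short_tail (a point): Middle of the short shingle's tail edge, at its underside (body x = -40 mm, z = 0).
- rest_a: Fixed wooden rest: a rail 26 mm wide, 90 mm long (x), 34 mm high on a foot 100x50x4 mm; a loose shingle lies on it and overhangs the rail at the sides. Origin: centre of the underside. One rest stands left of the slope, the other right.
- rest_b: The other rest, the same as rest_a.
- petri: Bystander: shallow clear petri dish with a beige filling, 72 mm across, 14 mm high, at the front edge of the bench. Origin at the centre of its underside.
- cutter: Bystander: cutter knife, 138 mm long, lying at the front edge of the bench. Origin at the centre of its underside.
- jar: Bystander: white screw-cap jar, 51 mm across, 75 mm high, right of the slope. Origin at the centre of its underside.
There are look-alikes about, which are no part of the job. Leave any brown or orange look-alike of the short_shingle alone.

How it is judged:
By the outcome, as a careful person would: the job done as asked, in the order asked, and still so for the second after the job is handed in, with the robot touching nothing.
It also fails if it takes over 53 s, if anything falls off the work surface, if the arm or the gripper's body presses on something with over 40 N, if the wrist force passes 120 N, or if a joint passes its speed limit or range.

## Working session

There is one attempt and no reset: what is moved stays moved. The work goes in short steps, Python scripts to look and compute and a shell command to move; the robot and the scene stay as the last step left them, time stands still between calls to the robot, and variables do not carry over. Pictures are saved under pics/ and viewed, at most 10 in all, crops included, and the job is handed in when it is done.

```bash
ls; mkdir -p pics; cat > h.py <<'E'
import numpy as np, cv2, json
from station import arm
from scipy.spatial.transform import Rotation as Ro
def K(f):
    h=f["pixels"].shape[0]; fl=h/2/np.tan(np.radians(f["vfov"])/2)
    return np.array([[fl,0,f["cx"]],[0,fl,f["cy"]],[0,0,1]])
def ray(f,uv):
    p=cv2.undistortPoints(np.array([[uv]],float),K(f),np.array(f["dist_coeffs"],float))[0,0]
    R=np.array(f["R"]);t=np.array(f["t"]); return -R.T@t, R.T@np.array([p[0],p[1],1])
def at_z(f,uv,z):
    o,d=ray(f,uv); return o+d*(z-o[2])/d[2]
def proj(f,X):
    X=np.atleast_2d(np.array(X,float))
    return cv2.projectPoints(X,cv2.Rodrigues(np.array(f["R"],float))[0],np.array(f["t"],float),K(f),np.array(f["dist_coeffs"],float))[0][:,0]
def save(px,n): cv2.imwrite("pics/"+n+".png",cv2.cvtColor(px,cv2.COLOR_RGB2BGR))
E
python3 - <<'E'
from h import *
import pickle
F={}
for c in ("scene","side"):
    f=arm.grab_frame(c);F[c]=f
    print(c,-np.array(f["R"]).T@np.array(f["t"]),f["vfov"])
    for n in ("long_shingle","short_shingle","fixed_shingle","rest_a","slope","jar","petri","cutter"):
        print(n,[([round(x) for x in d["extent"]],round(d["score"],2)) for d in arm.find_in(n,c)][:5])
    save(f["pixels"],c)
pickle.dump(F,open("F0.pkl","wb"))
save(np.vstack([F["scene"]["pixels"]]),"scene0")
s=arm.read_state();print(s["clock"],s["tcp_pos"],s["eef_rot"],s["finger_gap"])
E
```

```text
pics
scene [-0.23272038 -0.72115622  0.54595349] 52.188054812875095
long_shingle [([163, 181, 28, 18], 0.85)]
short_shingle [([292, 235, 34, 16], 0.92), ([332, 245, 34, 22], 0.71), ([366, 289, 45, 28], 0.62)]
fixed_shingle [([240, 168, 36, 29], 0.57)]
rest_a [([160, 187, 33, 24], 0.61), ([327, 254, 47, 27], 0.58)]
slope [([232, 144, 77, 79], 0.58)]
jar [([350, 197, 18, 32], 0.77)]
petri [([195, 223, 27, 17], 0.77)]
cutter [([234, 252, 59, 11], 0.6)]
side [ 0.53293121 -1.08941016  0.81900029] 45.56349453759314
long_shingle [([237, 277, 43, 20], 0.66), ([257, 150, 33, 13], 0.65), ([226, 197, 24, 16], 0.33)]
short_shingle [([211, 325, 27, 29], 0.97), ([242, 278, 37, 20], 0.78), ([263, 246, 34, 26], 0.63)]
fixed_shingle [([285, 176, 43, 20], 0.57), ([225, 196, 27, 17], 0.44)]
rest_a [([239, 292, 44, 21], 0.94), ([252, 159, 35, 15], 0.84), ([274, 167, 86, 60], 0.28)]
slope [([275, 166, 86, 63], 0.96), ([223, 197, 26, 16], 0.4)]
jar [([330, 250, 23, 35], 0.63)]
petri [([228, 197, 22, 16], 0.9)]
cutter [([217, 230, 30, 32], 0.62)]
0.9 [0.26605185 0.59303071 0.24232804] [-1.79999514e+02 -3.73689734e-03  1.55837588e+02] 0.08526469743629828
```

View pictures.

```bash
python3 - <<'E'
from h import *
import pickle
F=pickle.load(open("F0.pkl","rb"))
a=F["scene"]["pixels"][130:330,130:430]; b=F["side"]["pixels"][130:370,190:390]
a=cv2.resize(a,None,fx=2.66,fy=2.66,interpolation=cv2.INTER_CUBIC); save(a,"sc")
b=cv2.resize(b,None,fx=2.5,fy=2.5,interpolation=cv2.INTER_CUBIC);save(b,"sd")
E
```

```text
(no output)
```

View pics/sc.png

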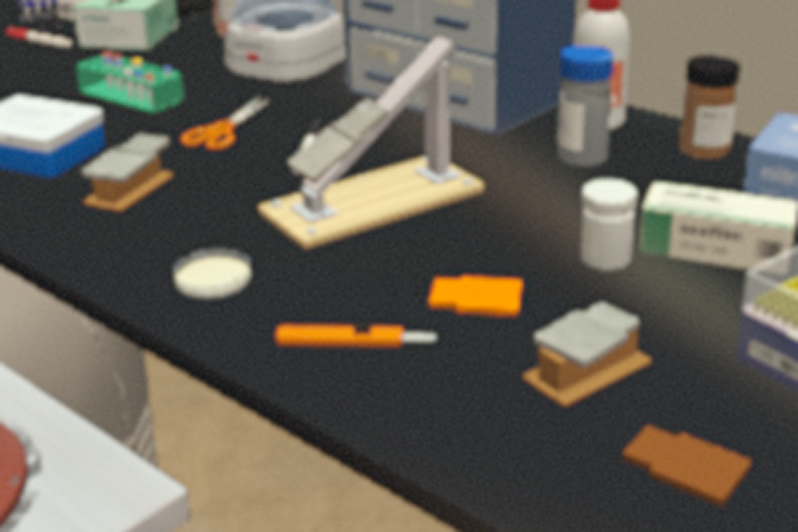

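View pics/sd.png

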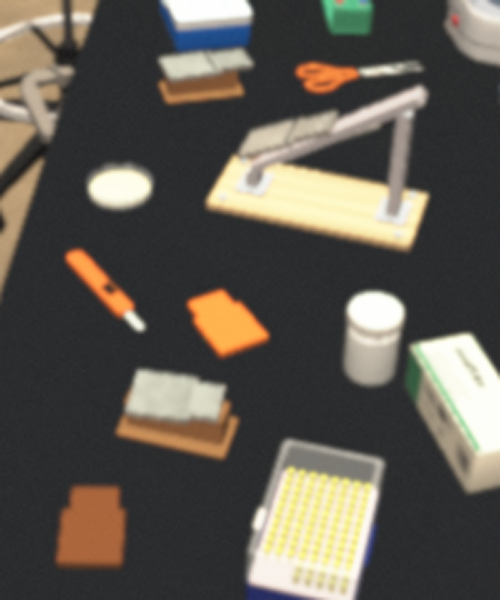

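The images show the long grey shingle (line across it) on the left rest at scene (177,190), and the fixed grey one on the slope at (255,180). The short grey one is on the right rest at scene (350,255), side (260,288). The look-alikes are orange at scene (309,243) and brown at scene (388,303). I choose the two grey ones on the rests.

```bash
python3 - <<'E'
from h import *
import pickle
F=pickle.load(open("F0.pkl","rb"))
S=lambda u,v:(130+u/2.66,130+v/2.66)
D=lambda u,v:(190+u/2.5,130+v/2.5)
P={"long":(S(125,158),D(205,65)),"short":(S(588,334),D(177,396)),"fixedC":(S(338,140),D(289,134)),
"line?":(S(335,138),D(297,133)),"barTop":(S(443,45),D(417,96)),"jarTop":(S(609,192),D(375,310))}
for n,(a,b) in P.items():
    o1,d1=ray(F["scene"],a);o2,d2=ray(F["side"],b)
    A=np.c_[d1,-d2];k=np.linalg.lstsq(A,o2-o1,rcond=None)[0]
    p,q=o1+d1*k[0],o2+d2*k[1];print(n,((p+q)/2).round(4),np.linalg.norm(p-q).round(4))
# plate corners (z=.01): front-left, front-right, rear-right
print("plate",[at_z(F["scene"],S(*u),.01).round(3) for u in((260,208),(305,243),(485,186))],[at_z(F["side"],D(*u),.01).round(3) for u in((207,203),(408,243),(428,198),(236,160))])
for c,f in (("scene",S),("side",D)):
  print(c,"restR foot",[at_z(F[c],f(*u),.004).round(3) for u in ({"scene":((525,375),(568,402),(650,357)),"side":((117,432),(222,457),(238,428))}[c])])
  print(c,"restL foot",[at_z(F[c],f(*u),.004).round(3) for u in ({"scene":((84,200),(120,208),(172,174)),"side":((160,101),(243,96))}[c])])
f=arm.grab_frame("wrist");s=arm.read_state()
Rt=Ro.from_euler("xyz",s["eef_rot"],degrees=True).as_matrix()
R=np.array(f["R"]);c=-R.T@np.array(f["t"])
print("cam in tool",Rt.T@(c-s["tcp_pos"]),"axes",(Rt.T@R.T).round(3).tolist(),f["vfov"],s["clock"])
E
```

```text
long [0.4367 0.3021 0.036 ] 0.0022
short [ 0.4581 -0.2988  0.038 ] 0.0022
fixedC [0.5463 0.0708 0.0839] 0.0004
line? [0.5552 0.0836 0.079 ] 0.0017
barTop [0.6758 0.034  0.1624] 0.0005
jarTop [ 0.6322 -0.2077  0.0746] 0.0004
plate [array([0.483, 0.13 , 0.01 ]), array([0.457, 0.034, 0.01 ]), array([ 0.678, -0.023,  0.01 ])] [array([0.46 , 0.036, 0.01 ]), array([ 0.68 , -0.017,  0.01 ]), array([0.707, 0.07 , 0.01 ]), array([0.487, 0.125, 0.01 ])]
scene restR foot [array([ 0.417, -0.267,  0.004]), array([ 0.409, -0.315,  0.004]), array([ 0.506, -0.332,  0.004])]
scene restL foot [array([0.38 , 0.308, 0.004]), array([0.394, 0.259, 0.004]), array([0.486, 0.287, 0.004])]
side restR foot [array([ 0.406, -0.313,  0.004]), array([ 0.501, -0.335,  0.004]), array([ 0.513, -0.299,  0.004])]
side restL foot [array([0.384, 0.259, 0.004]), array([0.487, 0.282, 0.004])]
cam in tool [ 0.07350085 -0.00062838 -0.1322951 ] axes [[0.001, -0.958, -0.288], [1.0, 0.001, -0.0], [0.001, -0.288, 0.958]] 61.93275084088618 0.95
```

```bash
cat > go.py <<'E'
# usage: go.py x y z roll pitch yaw  -> shift and turn in tool axes, from current pose
from h import *
import sys
def rel(p,R,st=None):
    s=st or arm.read_state(); Rt=Ro.from_euler("xyz",s["eef_rot"],degrees=True)
    d=Rt.inv().apply(np.array(p)-s["tcp_pos"]); r=(Rt.inv()*R).as_rotvec()
    print("t",round(s["clock"],2),"shift",d.round(4),"rot",r.round(4),"rows",round(max(np.linalg.norm(d)/.0417,np.degrees(np.linalg.norm(r))/7.16),1),"gap",round(s["finger_gap"],4),"F",np.round(s["wrist_force"],1))
if __name__=="__main__":
    v=[float(x) for x in sys.argv[1:]]
    rel(v[:3],Ro.from_euler("xyz",v[3:],degrees=True))
E
python3 -m creep '[{"xyz":[-0.03,-0.021,0.01],"delta_rot":[0,0,-0.11],"fingers":0.085},{"xyz":[-0.06,-0.043,0.02],"delta_rot":[0,0,-0.22],"fingers":0.085},{"xyz":[-0.09,-0.064,0.03],"delta_rot":[0,0,-0.33],"fingers":0.085},{"xyz":[-0.12,-0.086,0.04],"delta_rot":[0,0,-0.44],"fingers":0.085},{"xyz":[-0.15,-0.107,0.048],"delta_rot":[0,0,-0.55],"fingers":0.085}]'
python3 go.py 0.437 0.302 0.155 180 0 195
```

```text
clock: 1.37
tcp_pos: [0.3596, 0.4322, 0.1938]
eef_rot: [-180.0, -0.0, -172.3]
wrist_force: [0.2, -0.7, 0.1]
finger_gap: 0.0851
grasp_force: 0.0
t 1.37 shift [-0.0593 -0.1394  0.0389] rot [-5.000e-04 -1.000e-04 -1.276e-01] rows 3.8 gap 0.0851 F [ 0.2 -0.7  0.1]
```

```bash
python3 -m creep '[{"xyz":[-0.015,-0.035,0.01],"delta_rot":[0,0,-0.03],"fingers":0.085},{"xyz":[-0.03,-0.07,0.02],"delta_rot":[0,0,-0.06],"fingers":0.085},{"xyz":[-0.045,-0.105,0.03],"delta_rot":[0,0,-0.1],"fingers":0.085},{"xyz":[-0.059,-0.139,0.039],"delta_rot":[0,0,-0.128],"fingers":0.085},{"xyz":[-0.059,-0.139,0.039],"delta_rot":[0,0,-0.128],"fingers":0.085}]' >/dev/null
cat > look.py <<'E'
from h import *
import sys,pickle
f=arm.grab_frame("wrist");pickle.dump(f,open(sys.argv[1]+".pkl","wb"));save(f["pixels"],sys.argv[1])
for n in sys.argv[2:]: print(n,[(np.round(d["extent"],0),round(d["score"],2)) for d in arm.find_in(n,"wrist")])
s=arm.read_state();print(s["clock"],s["tcp_pos"],s["eef_rot"])
E
python3 look.py w1 long_shingle
```

```text
long_shingle [(array([242., 128.,  85., 151.]), 0.73)]
1.8833 [0.43673902 0.30146599 0.15501486] [-1.79946068e+02 -2.66967772e-02 -1.65632888e+02]
```

View pics/w1.png

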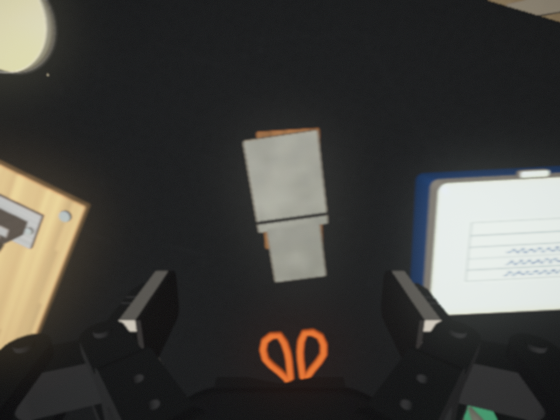

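The wrist view shows the long shingle alone on its rest: tail at the top (243,141)–(319,130), line near (293,219), head at (300,278).

```bash
cat > fit.py <<'E'
from h import *
import sys,pickle
from scipy.optimize import minimize
def outline(L,sh): # body frame, at given z
    h=L/2; s=-h+sh
    return np.array([[-h,-.026],[s,-.026],[s,-.020],[h,-.020],[h,.020],[s,.020],[s,.026],[-h,.026]])
def fit(f,box,L,sh,x0,fixz=None,dbg=None):
    px=f["pixels"].astype(int); hsv=cv2.cvtColor(f["pixels"],cv2.COLOR_RGB2HSV)
    m=((hsv[...,1]<60)&(hsv[...,2]>85)).astype(np.uint8)
    l,t,r,b=box; k=np.zeros_like(m);k[t:b,l:r]=1;m=cv2.morphologyEx(m*k,cv2.MORPH_CLOSE,np.ones((7,7),np.uint8))
    n,lab,st,_=cv2.connectedComponentsWithStats(m);m=(lab==1+np.argmax(st[1:,4])).astype(np.uint8)
    o=outline(L,sh)
    U=8
    def poly(p):
        x,y,yaw,z=p[0],p[1],p[2],(fixz if fixz else p[3]);c,s_=np.cos(yaw),np.sin(yaw)
        return proj(f,np.c_[x+o[:,0]*c-o[:,1]*s_,y+o[:,0]*s_+o[:,1]*c,np.full(8,z)])
    M=cv2.resize(m[t:b,l:r],None,fx=U,fy=U,interpolation=cv2.INTER_NEAREST)
    M=(cv2.GaussianBlur(M.astype(np.float32),(0,0),U)>.5).astype(np.uint8)
    def cost(p):
        q=(poly(p)-[l,t]+.5)*U
        c=cv2.fillPoly(np.zeros_like(M),[q.round().astype(np.int32)],1)
        return (c!=M).sum()/M.sum()
    x0=list(x0)[:3 if fixz else 4]
    sim=np.array([x0]+[[x0[j]+(d if i==j else 0) for j in range(len(x0))] for i,d in enumerate([.01,.01,.1,.006][:len(x0)])])
    best=minimize(cost,x0,method="Nelder-Mead",options=dict(initial_simplex=sim,xatol=1e-5,fatol=1e-5))
    print("fit",best.x.round(4),"yaw",np.degrees(best.x[2]).round(2),"cost",round(best.fun,4))
    return best.x,poly(best.x)
E
python3 - <<'E'
from fit import *
f=pickle.load(open("w1.pkl","rb"))
for fz in (None,.042,.046): x,q=fit(f,(225,110,350,300),.11,.068,(.437,.302,np.radians(10),.046),fz)
print(q.round(0).tolist())
E
```

```text
fit [0.4376 0.2989 0.3859 0.0432] yaw 22.11 cost 0.0238
fit [0.4379 0.2989 0.393 ] yaw 22.52 cost 0.0268
fit [0.4372 0.2987 0.3891] yaw 22.29 cost 0.0244
[[241.0, 140.0], [258.0, 234.0], [266.0, 233.0], [274.0, 284.0], [327.0, 277.0], [320.0, 225.0], [329.0, 224.0], [318.0, 129.0]]
```

```bash
python3 go.py 0.4282 0.2950 0.032 180 0 202.2
```

```text
t 1.88 shift [ 0.0098 -0.004   0.123 ] rot [-0.0009 -0.0005 -0.1367] rows 3.0 gap 0.085 F [-0.3  0.5 -1.3]
```

```bash
python3 -m creep '[{"xyz":[0.005,-0.002,0.02],"delta_rot":[0,0,-0.07],"fingers":0.08},{"xyz":[0.01,-0.004,0.04],"delta_rot":[0,0,-0.137],"fingers":0.08},{"xyz":[0.01,-0.004,0.07],"delta_rot":[0,0,-0.137],"fingers":0.08},{"xyz":[0.01,-0.004,0.1],"delta_rot":[0,0,-0.137],"fingers":0.08},{"xyz":[0.01,-0.004,0.123],"delta_rot":[0,0,-0.137],"fingers":0.08}]'
python3 -m creep '[{"xyz":[0,0,0],"delta_rot":[0,0,0],"fingers":0.045},{"xyz":[0,0,0],"delta_rot":[0,0,0],"fingers":0.045},{"xyz":[0,0,0],"delta_rot":[0,0,0],"fingers":0.045},{"xyz":[0,0,0],"delta_rot":[0,0,0],"fingers":0.045},{"xyz":[0,0,0],"delta_rot":[0,0,0],"fingers":0.045}]' 50
```

```text
clock: 2.3
tcp_pos: [0.4255, 0.2994, 0.0311]
eef_rot: [179.9, 0.0, -157.3]
wrist_force: [0.6, 0.7, 0.6]
finger_gap: 0.0801
grasp_force: 0.0
clock: 2.72
tcp_pos: [0.4276, 0.2983, 0.0339]
eef_rot: [179.9, 0.2, -157.4]
wrist_force: [0.4, 0.3, -1.0]
finger_gap: 0.051
grasp_force: 51.9
```

```bash
python3 -m creep '[{"xyz":[0,0,-0.02],"delta_rot":[0,0,0],"fingers":0.045},{"xyz":[0,0,-0.05],"delta_rot":[0,0,0],"fingers":0.045},{"xyz":[0,0,-0.09],"delta_rot":[0,0,0.05],"fingers":0.045},{"xyz":[0,0,-0.13],"delta_rot":[0,0,0.15],"fingers":0.045},{"xyz":[0,0,-0.17],"delta_rot":[0,0,0.25],"fingers":0.045}]'
python3 go.py 0.66 0.035 0.28 180 0 166
```

```text
clock: 3.13
tcp_pos: [0.4265, 0.2971, 0.2051]
eef_rot: [179.9, 0.0, -172.1]
wrist_force: [1.0, -0.1, -0.5]
finger_gap: 0.051
grasp_force: 52.4
t 3.13 shift [-0.1952 -0.2917 -0.0752] rot [0.0013 0.0004 0.3826] rows 8.6 gap 0.051 F [ 1.  -0.1 -0.5]
```

```bash
python3 -m creep '[{"xyz":[-0.02,-0.029,-0.02],"delta_rot":[0,0,0.08],"fingers":0.045},{"xyz":[-0.04,-0.058,-0.04],"delta_rot":[0,0,0.16],"fingers":0.045},{"xyz":[-0.06,-0.088,-0.06],"delta_rot":[0,0,0.24],"fingers":0.045},{"xyz":[-0.08,-0.117,-0.075],"delta_rot":[0,0,0.32],"fingers":0.045},{"xyz":[-0.1,-0.146,-0.075],"delta_rot":[0,0,0.382],"fingers":0.045}]'
python3 go.py 0.66 0.035 0.28 180 0 166
```

```text
clock: 3.55
tcp_pos: [0.5492, 0.1663, 0.2826]
eef_rot: [179.7, 0.5, 166.1]
wrist_force: [1.2, 0.7, -0.4]
finger_gap: 0.0507
grasp_force: 52.4
t 3.55 shift [-0.139  -0.1008  0.0032] rot [0.0055 0.0082 0.0019] rows 4.1 gap 0.0507 F [ 1.2  0.7 -0.4]
```

```bash
python3 -m creep '[{"xyz":[-0.03,-0.022,0],"delta_rot":[0,0,0],"fingers":0.045},{"xyz":[-0.06,-0.044,0],"delta_rot":[0,0,0],"fingers":0.045},{"xyz":[-0.09,-0.066,0],"delta_rot":[0,0,0],"fingers":0.045},{"xyz":[-0.12,-0.088,0],"delta_rot":[0,0,0],"fingers":0.045},{"xyz":[-0.139,-0.101,0],"delta_rot":[0,0,0],"fingers":0.045}]'>/dev/null
python3 -m creep '[{"xyz":[0,0,0],"delta_rot":[0,0,0],"fingers":0.045},{"xyz":[0,0,0],"delta_rot":[0,0,0],"fingers":0.045},{"xyz":[0,0,0],"delta_rot":[0,0,0],"fingers":0.045},{"xyz":[0,0,0],"delta_rot":[0,0,0],"fingers":0.045},{"xyz":[0,0,0],"delta_rot":[0,0,0],"fingers":0.045}]'>/dev/null
python3 look.py w2 fixed_shingle
```

```text
fixed_shingle [(array([254.,   0.,  62., 117.]), 0.87), (array([ 13., 180.,  87.,  60.]), 0.69), (array([210., 190., 142., 191.]), 0.44)]
4.4833 [0.65733789 0.03733174 0.27774324] [1.79970556e+02 6.62617480e-03 1.66432058e+02]
```

View pics/w2.png

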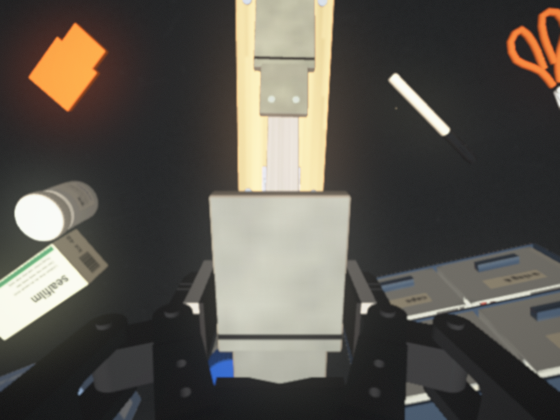

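The wrist view shows the held long shingle with its tail edge at y≈193 (x 210–349) and its line at y≈339. The fixed shingle is at the top, with its line at y≈60 and head at y≈112.

```bash
python3 - <<'E'
from h import *
import pickle
F=pickle.load(open("F0.pkl","rb"));w=pickle.load(open("w2.pkl","rb"))["pixels"]
C=np.zeros((600,800,3),np.uint8)
def put(im,l,t,W,H,k,X,Y): C[Y:Y+H*k,X:X+W*k]=cv2.resize(im[t:t+H,l:l+W],None,fx=k,fy=k,interpolation=cv2.INTER_CUBIC)
put(w,240,0,90,120,5,0,0)
put(F["side"]["pixels"],282,170,48,30,7,455,0)
put(F["scene"]["pixels"],235,163,48,40,7,455,250)
save(C,"m1")
E
```

```text
(no output)
```

View pics/m1.png

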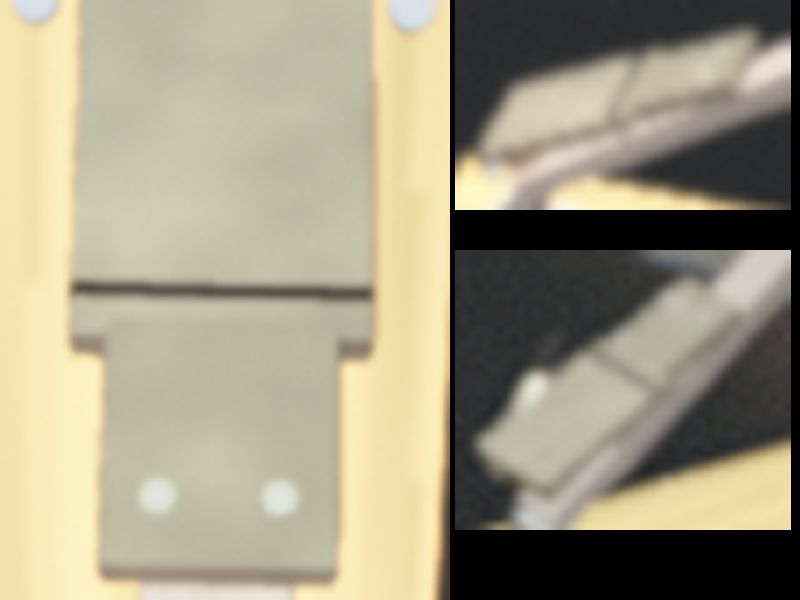

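```bash
cat > fx.py <<'E'
from h import *
import pickle
from scipy.optimize import least_squares
F=pickle.load(open("F0.pkl","rb"));w=pickle.load(open("w2.pkl","rb"))
W=lambda X,Y:((X+.5)/5-.5+240,(Y+.5)/5-.5)
SI=lambda X,Y:((X-455+.5)/7-.5+282,(Y+.5)/7-.5+170)
SC=lambda X,Y:((X-455+.5)/7-.5+235,(Y-250+.5)/7-.5+163)
obs=[(w,W(72,289),(0,-.026,0),.4),(w,W(373,293),(0,.026,0),.4),(w,W(70,340),(.008,-.026,0),.8),(w,W(374,343),(.008,.026,0),.8),
(w,W(102,570),(.05,-.02,0),.6),(w,W(337,572),(.05,.02,0),.6),
(F["side"],SI(638,57),(0,.026,0),1),(F["side"],SI(618,112),(0,-.026,0),1),(F["scene"],SC(592,347),(0,.026,0),1),(F["scene"],SC(652,387),(0,-.026,0),1)]
def pose(p): return Ro.from_euler("xyz",[0,-28,p[3]],degrees=True)
def res(p):
    r=[]
    for f,uv,X,s in obs: r+=list((proj(f,p[:3]+pose(p).apply(X))[0]-uv)/s)
    return r
b=least_squares(res,[.556,.06,.09,-14],x_scale=[.01,.01,.01,1])
FX=b.x
if __name__=="__main__":
    print(b.x.round(4),np.sqrt(np.diag(np.linalg.inv(b.jac.T@b.jac))).round(4)); print(np.round(b.fun,1).reshape(-1,2).tolist())
    g=cv2.cvtColor(w["pixels"],cv2.COLOR_RGB2GRAY).astype(int)
    for u in (220,280,338): print(u,"tail",g[186:203,u].tolist(),"line",g[330:352,u].tolist())
    for v in (205,260,330): print(v,"L",g[v,204:222].tolist(),"R",g[v,338:354].tolist())
E
python3 fx.py
```

```text
[  0.5487   0.0673   0.0915 -14.1513] [2.000e-04 2.000e-04 1.200e-03 3.184e-01]
[[-1.9, 1.4], [1.8, 1.4], [-0.8, -1.4], [0.8, -1.2], [-1.6, -1.3], [2.0, -0.9], [1.3, -0.4], [-0.8, 1.4], [-0.6, 0.9], [0.6, 0.8]]
220 tail [58, 59, 58, 60, 69, 79, 89, 96, 112, 142, 169, 184, 192, 196, 196, 197, 197] line [193, 192, 191, 175, 131, 80, 57, 57, 80, 123, 167, 185, 188, 187, 187, 187, 186, 185, 185, 184, 169, 132]
280 tail [226, 226, 226, 222, 197, 152, 115, 106, 122, 151, 179, 194, 201, 205, 207, 207, 206] line [191, 192, 192, 179, 138, 90, 67, 67, 85, 127, 168, 188, 193, 192, 193, 192, 192, 191, 192, 189, 187, 184]
338 tail [63, 62, 63, 66, 72, 84, 93, 101, 117, 149, 177, 193, 201, 203, 204, 203, 203] line [193, 192, 190, 176, 132, 81, 57, 57, 78, 122, 163, 180, 183, 182, 181, 181, 180, 179, 178, 178, 164, 128]
205 L [53, 53, 55, 53, 72, 125, 176, 195, 200, 199, 199, 199, 198, 198, 198, 198, 197, 198] R [201, 201, 201, 202, 202, 202, 202, 202, 203, 199, 187, 160, 111, 68, 56, 56]
260 L [76, 81, 82, 83, 83, 82, 82, 87, 126, 175, 195, 198, 199, 198, 198, 197, 197, 197] R [191, 191, 191, 189, 190, 190, 187, 175, 149, 109, 86, 83, 85, 83, 84, 84]
330 L [68, 54, 44, 39, 40, 43, 41, 42, 42, 43, 44, 57, 105, 159, 185, 192, 193, 191] R [193, 192, 187, 170, 137, 94, 62, 50, 47, 46, 46, 45, 45, 45, 44, 47]
```

```bash
cat > held.py <<'E'
from h import *
from scipy.optimize import least_squares
def held(f,s,obs,p0=(0,0,-.008,0,0,0),fixrot=False):
    # body pose in tool: R = diag(-1,1,-1)*rotvec ; obs: list of (uv, body xyz)
    Rt=Ro.from_euler("xyz",s["eef_rot"],degrees=True);B=Ro.from_matrix(np.diag([-1.,1,-1]))
    def res(p):
        R=Ro.from_rotvec(np.radians(p[3:]))*B
        X=[np.array(s["tcp_pos"])+Rt.apply(p[:3]+R.apply(x)) for _,x in obs]
        return np.r_[((proj(f,X)-np.array([u for u,_ in obs]))/.4).ravel(), np.array(p[3:])/3]
    b=least_squares(res,p0,x_scale=[.01]*3+[1]*3)
    print("held origin in tool",b.x[:3].round(4),"rot deg",b.x[3:].round(2),"res",b.fun.round(1)); return b.x
E
python3 - <<'E'
from held import *
import pickle
w=pickle.load(open("w2.pkl","rb"));s=arm.read_state()
t=.008;T=-.055
held(w,s,[((208.5,195.2),(T,-.026,t)),((350.2,195.2),(T,.026,t)),((216.6,336.6),(.005,-.026,t)),((341.8,336.6),(.005,.026,t)),((280,190.7),(T,0,0))])
E
```

```text
held origin in tool [-0.0125 -0.0001 -0.0007] rot deg [ 0.16 -1.05  0.01] res [ 0.6 -0.   0.3  0.4 -0.3 -0.1  0.5 -0.1 -1.2 -0.2  0.1 -0.3  0. ]
```

```bash
cat > tgt.py <<'E'
# usage: tgt.py height [linex liney linez yaw] [tcp-from-tail x] -> shift to hover 'height' above lap pose
from h import *
from go import rel
import sys
def tgt(h,L,yaw,dx,dz=-.0007,pt=-28.):
    Rb=Ro.from_euler("xyz",[0,pt,yaw],degrees=True)
    p=np.array(L)+Rb.apply([dx,0,dz+h]); R=Rb*Ro.from_matrix(np.diag([-1.,1,-1]))
    print("TCP",p.round(4),R.as_euler("xyz",degrees=True).round(2)); rel(p,R)
if __name__=="__main__":
    tgt(float(sys.argv[1]),(.5487,.0673,.0915),-14.15,.0425)
E
python3 tgt.py .04
```

```text
TCP [0.5672 0.0626 0.1462] [180.    28.   165.85]
t 4.48 shift [0.0936 0.0034 0.1316] rot [ 0.003  -0.4886  0.0098] rows 3.9 gap 0.051 F [ 0.5  0.2 -0.6]
```

```bash
python3 -m creep '[{"xyz":[0.035,0.001,0.01],"delta_rot":[0,-0.11,0],"fingers":0.045},{"xyz":[0.06,0.002,0.04],"delta_rot":[0,-0.22,0],"fingers":0.045},{"xyz":[0.08,0.003,0.07],"delta_rot":[0,-0.33,0.005],"fingers":0.045},{"xyz":[0.092,0.003,0.1],"delta_rot":[0.001,-0.43,0.008],"fingers":0.045},{"xyz":[0.094,0.003,0.131],"delta_rot":[0.003,-0.489,0.01],"fingers":0.045}]'
python3 -m creep '[{"xyz":[0,0,0],"delta_rot":[0,0,0],"fingers":0.045},{"xyz":[0,0,0],"delta_rot":[0,0,0],"fingers":0.045},{"xyz":[0,0,0],"delta_rot":[0,0,0],"fingers":0.045},{"xyz":[0,0,0],"delta_rot":[0,0,0],"fingers":0.045},{"xyz":[0,0,0],"delta_rot":[0,0,0],"fingers":0.045}]'
python3 look.py w3; python3 tgt.py .04
```

```text
clock: 4.9
tcp_pos: [0.5786, 0.0562, 0.1778]
eef_rot: [-179.4, 24.1, 165.6]
wrist_force: [2.1, -0.6, -2.5]
finger_gap: 0.0507
grasp_force: 52.4
clock: 5.32
tcp_pos: [0.5832, 0.0545, 0.179]
eef_rot: [-179.3, 24.1, 165.5]
wrist_force: [-0.3, 0.3, 0.3]
finger_gap: 0.0504
grasp_force: 52.4
5.3667 [0.58272259 0.05433719 0.17868648] [-179.28399378   24.08804432  165.47919889]
TCP [0.5672 0.0626 0.1462] [180.    28.   165.85]
t 5.37 shift [0.0289 0.0044 0.0227] rot [-0.0153 -0.0683 -0.0054] rows 0.9 gap 0.0508 F [ 0.2 -0.6 -0.7]
```

View pics/w3.png

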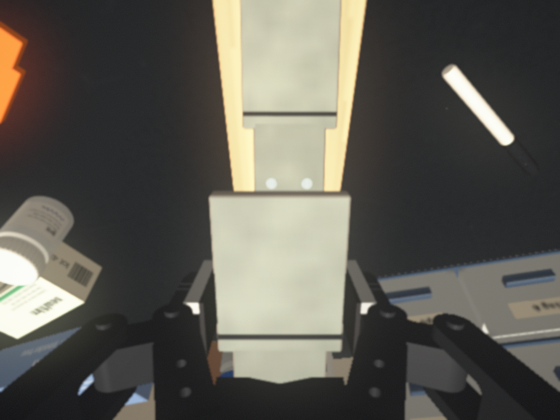

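The wrist view now shows the fixed line at v≈113 (u 243–337), with the held tail at v≈193 just below it, nearly square to it.

```bash
cat > edges.py <<'E'
from h import *
def cross(a,lv):
    a=np.asarray(a,float);i=np.where((a[:-1]-lv)*(a[1:]-lv)<=0)[0]; return [round(float(j+(a[j]-lv)/(a[j]-a[j+1]+1e-9)),2) for j in i]
def dark(col,o): # centre of dark dip
    a=np.asarray(col,float);w=np.clip(np.median(a)-8-a,0,None);return o+(w*np.arange(len(a))).sum()/w.sum()
E
python3 - <<'E'
from edges import *
import pickle
w=pickle.load(open("w3.pkl","rb"));g=cv2.GaussianBlur(cv2.cvtColor(w["pixels"],cv2.COLOR_RGB2GRAY),(0,0),.7).astype(int)
for u in (250,270,290,310,330): print(u,"line",dark(g[105:119,u],105).round(2), g[104:132,u].tolist() if u in(250,330) else "")
b=w["pixels"][...,2].astype(int);r=w["pixels"][...,0].astype(int)
for v in (5,50,100): print(v,"RL",r[v,236:248].tolist(),"RR",r[v,330:345].tolist(),"BL",b[v,236:248].tolist(),"BR",b[v,330:345].tolist())
for v in (113,): print("line row",g[v,236:250].tolist(),g[v,328:344].tolist())
E
```

```text
250 line 113.37 [205, 205, 205, 204, 203, 200, 186, 154, 114, 89, 95, 126, 164, 191, 202, 205, 205, 206, 206, 206, 206, 207, 208, 211, 219, 230, 239, 242]
270 line 113.43 
290 line 113.49 
310 line 113.51 
330 line 113.58 [205, 204, 203, 203, 202, 199, 187, 158, 116, 86, 86, 112, 150, 180, 192, 194, 193, 192, 191, 191, 190, 190, 190, 192, 200, 215, 228, 232]
5 RL [252, 252, 251, 246, 227, 208, 202, 202, 202, 202, 202, 202] RR [199, 200, 200, 199, 201, 201, 201, 202, 199, 193, 192, 220, 239, 243, 243] BL [190, 191, 189, 179, 171, 170, 174, 176, 176, 175, 176, 175] BR [175, 175, 175, 174, 176, 176, 176, 176, 174, 165, 150, 148, 162, 168, 167]
50 RL [252, 252, 252, 251, 244, 226, 212, 207, 208, 207, 207, 207] RR [200, 200, 199, 198, 198, 198, 196, 192, 188, 212, 239, 245, 244, 244, 244] BL [191, 191, 192, 188, 178, 173, 176, 180, 182, 180, 180, 180] BR [174, 175, 173, 173, 173, 172, 171, 165, 153, 150, 164, 172, 170, 170, 170]
100 RL [251, 252, 252, 252, 251, 244, 227, 216, 213, 213, 213, 213] RR [210, 210, 210, 211, 210, 206, 198, 213, 237, 246, 247, 246, 247, 247, 248] BL [188, 190, 192, 192, 187, 179, 176, 181, 185, 185, 185, 185] BR [183, 183, 184, 184, 183, 180, 166, 157, 165, 173, 175, 174, 175, 177, 177]
line row [235, 237, 238, 239, 237, 223, 181, 128, 98, 90, 89, 90, 90, 90] [86, 86, 86, 87, 87, 87, 88, 97, 128, 177, 215, 228, 229, 228, 227, 227]
```

```bash
cat > fl.py <<'E'
from h import *
import pickle
from scipy.optimize import least_squares
# line mid + yaw from wrist view: ends of line, side edges at row v; prior on z
def fitline(f,L,R,edges,p0,zs=.0015,pitch=-28.):
    def res(p):
        Rb=Ro.from_euler("xyz",[0,pitch,p[3]],degrees=True)
        P=lambda X:proj(f,np.array(p[:3])+Rb.apply(X))[0]
        r=list((P([0,-.026,0])-L)/.5)+list((P([0,.026,0])-R)/.5)
        for v,u,y in edges:
            a,b=P([0,y,0]),P([-.045,y,0]);r.append((a[0]+(b[0]-a[0])*(v-a[1])/(b[1]-a[1])-u)/.7)
        return r+[(p[2]-p0[2])/zs]
    b=least_squares(res,p0,x_scale=[.01,.01,.01,1]);print("line",b.x.round(4),"res",b.fun.round(1));return b.x
E
python3 - <<'E'
from fl import *
from tgt import tgt
w=pickle.load(open("w3.pkl","rb"))
E=[(5,240.2,-.026),(5,339.3,.026),(100,242,-.026),(100,336.2,.026)]
for zs in (.0015,1): p=fitline(w,(242.3,113.35),(336,113.6),E,(.5487,.0673,.0915,-14.15),zs)
p=fitline(w,(242.3,113.35),(336,113.6),E,(.5487,.0673,.0915,-14.15))
for h in(.03,.008): tgt(h,p[:3],p[3],.0425)
E
```

```text
line [  0.5498   0.067    0.0885 -14.4746] res [-0.6  0.3  0.3 -0.1 -0.6  0.8 -0.4  0.6 -2. ]
line [  0.5504   0.0669   0.0873 -14.4713] res [ 0.   0.2 -0.3 -0.2 -0.1  0.3  0.1  0.1 -0. ]
line [  0.5498   0.067    0.0885 -14.4746] res [-0.6  0.3  0.3 -0.1 -0.6  0.8 -0.4  0.6 -2. ]
TCP [0.5728 0.0611 0.1343] [-180.     28.    165.53]
t 5.37 shift [0.0284 0.0045 0.0359] rot [-0.0128 -0.0683 -0.0003] rows 1.1 gap 0.0508 F [ 0.2 -0.6 -0.7]
TCP [0.5828 0.0585 0.1149] [-180.     28.    165.53]
t 5.37 shift [0.0269 0.0048 0.0578] rot [-0.0128 -0.0683 -0.0003] rows 1.5 gap 0.0508 F [ 0.2 -0.6 -0.7]
```

```bash
python3 -m creep '[{"xyz":[0.014,0.002,0.01],"delta_rot":[-0.006,-0.034,0],"fingers":0.045},{"xyz":[0.027,0.0047,0.025],"delta_rot":[-0.013,-0.068,0],"fingers":0.045},{"xyz":[0.027,0.0047,0.04],"delta_rot":[-0.013,-0.068,0],"fingers":0.045},{"xyz":[0.027,0.0047,0.052],"delta_rot":[-0.013,-0.068,0],"fingers":0.045},{"xyz":[0.027,0.0047,0.052],"delta_rot":[-0.013,-0.068,0],"fingers":0.045}]'
python3 -m creep '[{"xyz":[0,0,0],"delta_rot":[0,0,0],"fingers":0.045},{"xyz":[0,0,0],"delta_rot":[0,0,0],"fingers":0.045},{"xyz":[0,0,0],"delta_rot":[0,0,0],"fingers":0.045},{"xyz":[0,0,0],"delta_rot":[0,0,0],"fingers":0.045},{"xyz":[0,0,0],"delta_rot":[0,0,0],"fingers":0.045}]' >/dev/null
python3 look.py w4; python3 - <<'E'
from fl import *
from tgt import tgt
from edges import *
tgt(.008,(.5498,.067,.0885),-14.47,.0425)
w=pickle.load(open("w4.pkl","rb"));g=cv2.cvtColor(w["pixels"],cv2.COLOR_RGB2GRAY).astype(int)
for u in (235,280,325): print(u,g[150:203,u].tolist())
v=150
print(g[100,215:245].tolist(),g[100,315:345].tolist())
E
```

```text
clock: 5.78
tcp_pos: [0.5811, 0.0605, 0.1202]
eef_rot: [-179.7, 27.5, 165.7]
wrist_force: [-0.5, -0.5, -0.1]
finger_gap: 0.0507
grasp_force: 52.4
6.25 [0.57978223 0.06058551 0.12157429] [-179.80231694   27.56728085  165.64332564]
TCP [0.5828 0.0585 0.1149] [-180.     28.    165.53]
t 6.25 shift [ 0.     -0.0013  0.0075] rot [-0.0025 -0.0075  0.0018] rows 0.2 gap 0.051 F [-0.1 -0.2 -0.9]
235 [217, 217, 217, 218, 217, 217, 217, 217, 216, 217, 216, 216, 215, 214, 214, 214, 213, 214, 212, 211, 211, 209, 210, 209, 209, 208, 209, 208, 203, 182, 141, 98, 78, 78, 90, 129, 172, 199, 207, 200, 172, 129, 102, 97, 107, 126, 151, 175, 192, 200, 201, 202, 202]
280 [212, 212, 212, 211, 210, 211, 211, 209, 210, 208, 208, 209, 208, 207, 206, 206, 205, 205, 203, 204, 203, 203, 203, 202, 203, 203, 203, 203, 204, 194, 160, 110, 80, 78, 85, 116, 162, 196, 203, 197, 170, 130, 106, 102, 112, 133, 159, 184, 202, 211, 214, 213, 213]
325 [206, 206, 206, 207, 207, 207, 208, 208, 208, 208, 208, 208, 208, 207, 206, 207, 206, 205, 204, 204, 203, 204, 203, 202, 201, 201, 200, 199, 198, 190, 160, 113, 81, 71, 75, 102, 149, 182, 192, 186, 162, 125, 103, 101, 111, 132, 157, 182, 200, 208, 210, 210, 209]
[202, 204, 206, 207, 206, 206, 206, 205, 206, 205, 205, 205, 204, 205, 205, 204, 205, 205, 206, 205, 205, 205, 205, 206, 206, 207, 207, 207, 208, 208] [206, 207, 205, 206, 205, 205, 205, 204, 204, 203, 203, 203, 203, 202, 202, 202, 202, 201, 200, 200, 200, 199, 198, 199, 198, 198, 197, 192, 179, 179]
```

View pics/w4.png

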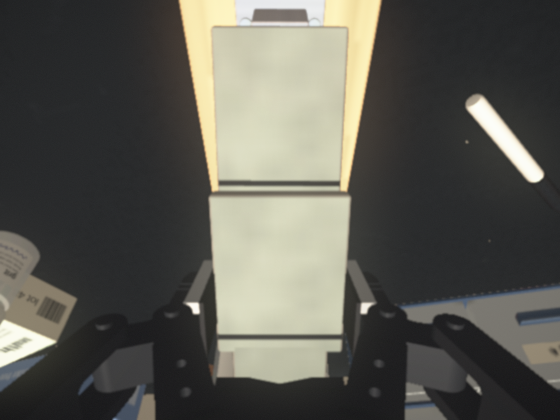

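The view shows the fixed line at v≈183 and the held tail's underside edge at v≈190.5, both close together and nearly parallel. The fixed tail is at v≈27, u 212–348.

```bash
python3 - <<'E'
from edges import *
import pickle
w=pickle.load(open("w4.pkl","rb"));p=w["pixels"].astype(int)
for v in (60,120,170,183): print(v,"R",p[v,206:224,0].tolist(),p[v,334:354,0].tolist(),"B",p[v,206:224,2].tolist(),p[v,334:354,2].tolist())
g=p.sum(2)//3
for u in (225,280,335): print(u,g[18:36,u].tolist())
E
```

```text
60 R [248, 247, 247, 248, 249, 246, 229, 211, 207, 208, 209, 208, 211, 211, 211, 211, 212, 212] [207, 208, 208, 207, 208, 207, 208, 208, 208, 207, 203, 193, 195, 221, 239, 244, 244, 243, 243, 243] B [177, 177, 176, 177, 179, 176, 167, 169, 176, 180, 181, 181, 183, 182, 183, 183, 183, 184] [180, 182, 181, 180, 181, 180, 181, 181, 181, 180, 175, 161, 148, 149, 163, 170, 169, 169, 168, 168]
120 R [248, 248, 249, 249, 249, 249, 250, 248, 238, 222, 212, 211, 211, 213, 213, 212, 212, 213] [207, 205, 207, 205, 206, 205, 206, 200, 188, 197, 228, 244, 247, 248, 249, 250, 251, 251, 251, 252] B [179, 179, 180, 180, 180, 182, 183, 178, 170, 169, 177, 183, 185, 186, 186, 186, 186, 187] [180, 178, 179, 178, 178, 178, 179, 173, 157, 147, 154, 169, 175, 177, 180, 183, 185, 187, 188, 189]
170 R [62, 88, 166, 234, 246, 246, 246, 246, 247, 247, 241, 223, 209, 209, 209, 209, 209, 207] [210, 210, 211, 211, 208, 200, 192, 215, 240, 247, 249, 250, 252, 252, 252, 247, 210, 127, 73, 65] B [56, 65, 102, 147, 167, 173, 174, 174, 175, 175, 170, 165, 172, 182, 185, 185, 185, 183] [184, 184, 184, 184, 182, 171, 153, 148, 163, 175, 180, 184, 188, 191, 186, 165, 126, 82, 59, 58]
183 R [61, 62, 60, 82, 164, 237, 247, 246, 246, 246, 244, 224, 156, 97, 78, 78, 79, 79] [74, 73, 72, 72, 75, 109, 185, 239, 247, 247, 247, 248, 248, 235, 167, 92, 64, 64, 65, 64] B [55, 57, 55, 62, 101, 148, 167, 172, 174, 173, 168, 147, 111, 80, 69, 70, 70, 70] [64, 65, 64, 65, 65, 83, 124, 161, 172, 174, 175, 176, 171, 148, 103, 67, 57, 57, 59, 57]
225 [230, 231, 230, 230, 230, 230, 225, 206, 173, 169, 184, 192, 194, 193, 195, 195, 195, 195]
280 [115, 115, 125, 160, 203, 226, 227, 208, 174, 170, 188, 199, 201, 201, 201, 202, 201, 201]
335 [230, 230, 230, 230, 230, 230, 227, 212, 180, 166, 183, 196, 200, 200, 200, 199, 199, 199]
```

```bash
python3 - <<'E'
from fl import *
from tgt import tgt
import fl
w=pickle.load(open("w4.pkl","rb"))
E=[(60,212.6,-.026),(60,344.8,.026),(120,215,-.026),(120,341.6,.026),(170,217.5,-.026),(170,339.6,.026)]
for pt in (-28,): 
  for zs in (.003,1):
    p=fitline(w,(218.2,182.3),(339.6,183.3),E,(.5498,.067,.0885,-14.47),zs,pt)
    Rb=Ro.from_euler("xyz",[0,pt,p[3]],degrees=True);print("tail v",proj(w,p[:3]+Rb.apply([-.06,0,0])).round(1))
s=arm.read_state();Rt=Ro.from_euler("xyz",s["eef_rot"],degrees=True)
tail=s["tcp_pos"]+Rt.apply([.0425,0,-.0007]);print("tail uv",proj(w,tail).round(1),"tail in line frame",Rb.inv().apply(tail-p[:3]).round(4))
for h in (.0,): tgt(h,p[:3],p[3],.0425)
E
```

```text
line [  0.5507   0.0669   0.0889 -14.4087] res [-0.1  0.7 -1.1 -0.7 -0.3  0.5  0.3  0.8  0.1  0.1  0.1]
tail v [[278.8  29.1]]
line [  0.5507   0.0669   0.0889 -14.4087] res [-0.1  0.7 -1.1 -0.7 -0.3  0.5  0.3  0.8  0.1  0.1  0. ]
tail v [[278.8  29.1]]
tail uv [[281.1 188.8]] tail in line frame [-0.0009  0.0011  0.0159]
TCP [0.5874 0.0575 0.1083] [180.    28.   165.59]
t 6.25 shift [-0.001  -0.0011  0.0155] rot [-0.003  -0.0076  0.0008] rows 0.4 gap 0.051 F [-0.1 -0.2 -0.9]
```

```bash
python3 -m creep '[{"xyz":[-0.0002,-0.0002,0.003],"delta_rot":[-0.002,-0.004,0.003],"fingers":0.045},{"xyz":[-0.0004,-0.0004,0.007],"delta_rot":[-0.003,-0.007,0.006],"fingers":0.045},{"xyz":[-0.0004,-0.0004,0.011],"delta_rot":[-0.003,-0.007,0.006],"fingers":0.045},{"xyz":[-0.0004,-0.0004,0.013],"delta_rot":[-0.003,-0.007,0.006],"fingers":0.045},{"xyz":[-0.0004,-0.0004,0.013],"delta_rot":[-0.003,-0.007,0.006],"fingers":0.045}]'
python3 -m creep '[{"xyz":[0,0,0],"delta_rot":[0,0,0],"fingers":0.045},{"xyz":[0,0,0],"delta_rot":[0,0,0],"fingers":0.045},{"xyz":[0,0,0],"delta_rot":[0,0,0],"fingers":0.045},{"xyz":[0,0,0],"delta_rot":[0,0,0],"fingers":0.045},{"xyz":[0,0,0],"delta_rot":[0,0,0],"fingers":0.045}]'
python3 look.py w5; python3 - <<'E'
from edges import *
import pickle
w=pickle.load(open("w5.pkl","rb"));p=w["pixels"].astype(int);g=p.sum(2)//3
for u in (230,280,330): print(u,g[176:212,u].tolist())
print(p[205,204:222,0].tolist(),p[205,338:354,0].tolist());
for v in (100,150,180): print(v,p[v,204:224,2].tolist(),p[v,334:356,2].tolist())
E
python3 -c "
from tgt import tgt
tgt(0,(.5507,.0669,.0889),-14.41,.0425)"
```

```text
clock: 6.67
tcp_pos: [0.5882, 0.0598, 0.1136]
eef_rot: [-180.0, 27.6, 165.3]
wrist_force: [0.1, 0.7, 0.2]
finger_gap: 0.0509
grasp_force: 52.4
clock: 7.08
tcp_pos: [0.588, 0.0598, 0.1138]
eef_rot: [-180.0, 27.6, 165.3]
wrist_force: [0.2, -0.3, -0.2]
finger_gap: 0.0506
grasp_force: 52.4
7.1333 [0.58795153 0.05976821 0.1137129 ] [-179.95239804   27.58357332  165.27417627]
230 [210, 173, 118, 86, 83, 85, 106, 151, 195, 215, 217, 218, 218, 213, 184, 138, 108, 103, 115, 134, 161, 186, 204, 211, 212, 212, 213, 214, 214, 213, 214, 213, 213, 213, 213, 214]
280 [206, 171, 120, 89, 85, 86, 106, 150, 191, 211, 214, 214, 214, 208, 180, 139, 112, 110, 121, 142, 169, 195, 213, 219, 221, 221, 220, 221, 221, 222, 221, 222, 222, 222, 221, 222]
330 [186, 146, 102, 81, 79, 81, 103, 146, 186, 202, 206, 204, 203, 196, 172, 133, 110, 108, 119, 141, 168, 195, 212, 218, 218, 218, 218, 217, 216, 216, 216, 216, 215, 215, 214, 215]
[64, 64, 63, 67, 93, 151, 205, 224, 224, 224, 224, 223, 223, 224, 223, 223, 223, 223] [225, 225, 225, 226, 226, 226, 226, 226, 225, 224, 216, 185, 132, 84, 69, 67]
100 [183, 191, 197, 199, 200, 199, 199, 199, 198, 198, 198, 198, 198, 198, 197, 199, 198, 198, 198, 198] [192, 191, 191, 190, 189, 189, 189, 189, 183, 171, 153, 153, 176, 187, 188, 190, 192, 193, 197, 198, 201, 202]
150 [190, 185, 178, 187, 198, 206, 208, 208, 208, 208, 207, 207, 207, 207, 208, 208, 208, 209, 209, 210] [202, 202, 202, 202, 201, 201, 195, 177, 163, 166, 180, 186, 187, 191, 195, 200, 204, 207, 204, 187, 154, 102]
180 [87, 133, 169, 175, 149, 106, 79, 74, 74, 76, 75, 75, 76, 76, 77, 77, 77, 77, 77, 77] [73, 72, 71, 71, 70, 72, 91, 136, 174, 187, 189, 190, 192, 189, 169, 131, 88, 66, 64, 65, 64, 64]
TCP [0.5874 0.0575 0.1082] [-180.     28.    165.59]
t 7.13 shift [ 0.0025 -0.0024  0.0049] rot [-0.0034 -0.0073 -0.0049] rows 0.1 gap 0.051 F [-0.9  0.9 -0.3]
```

```bash
cat > rel2.py <<'E'
# relative line/tail measurement in wrist image -> shift needed in tool axes
from edges import *
import sys,pickle
def go(name,tail_depth=.135,lv=(170,188),tv=(184,197)):
    f=arm.grab_frame("wrist");pickle.dump(f,open(name+".pkl","wb"));save(f["pixels"],name)
    p=f["pixels"].astype(int);g=p.sum(2)//3;fl=K(f)[0,0]
    up=[]
    lines=[];tails=[]
    for u in (228,245,262,280,298,315,332):
        c=g[lv[0]:lv[1],u];lines.append(lv[0]+np.average(np.arange(len(c)),weights=np.clip(150-c,0,None)+1e-6))
        b=int(round(lines[-1]));c=g[b+3:205,u]; i=np.argmax(c[:9]);c=c[i:];k=np.argmin(c[:8]);tails.append(b+3+i+cross(c[:k+1],(c[0]+c[k])/2)[0])
    L=np.polyfit(np.array([228,245,262,280,298,315,332])-280,lines,1);T=np.polyfit(np.array([228,245,262,280,298,315,332])-280,tails,1)
    v=int(round(L[1]));r=p[v,:,2]; le=[200+x for x in cross(r[200:225],125)][-1];re=[330+x for x in cross(r[330:360],125)][0]
    r=p[205,:,0];tl=200+cross(r[200:222],145)[-1];tr=338+cross(r[338:358],145)[0]
    P=lambda u,v,z:cv2.undistortPoints(np.array([[[u,v]]],float),K(f),np.array(f["dist_coeffs"],float))[0,0]*z
    a,b=P(le,L[1],1),P(re,L[1],1);zl=.052/(b[0]-a[0])
    ln=P((le+re)/2,L[1],zl);tn=P((tl+tr)/2,T[1],tail_depth)
    dx,dy,dz=ln[0]-tn[0],ln[1]-tn[1],zl-tail_depth
    print("line v",L.round(4),"tail v",T.round(4),"line u",round(le,1),round(re,1),"tail u",tl,tr,"depth",zl.round(4))
    print("need tool shift x %.4f y %.4f z %.4f yaw %.4f"%(-.958*dy-.288*dz,dx,-.288*dy+.958*dz,L[0]-T[0]))
    s=arm.read_state();print(round(s["clock"],2),s["tcp_pos"].round(4) if hasattr(s["tcp_pos"],"round") else s["tcp_pos"],np.round(s["eef_rot"],2),np.round(s["wrist_force"],1))
go(sys.argv[1])
E
python3 -m creep '[{"xyz":[0.0015,-0.001,0.0],"delta_rot":[0,0,0],"fingers":0.045},{"xyz":[0.0034,-0.0019,0.001],"delta_rot":[0,0,0],"fingers":0.045},{"xyz":[0.0034,-0.0019,0.0018],"delta_rot":[0,0,0],"fingers":0.045},{"xyz":[0.0034,-0.0019,0.0018],"delta_rot":[0,0,0],"fingers":0.045},{"xyz":[0.0034,-0.0019,0.0018],"delta_rot":[0,0,0],"fingers":0.045}]'
python3 rel2.py w6
```

```text
clock: 7.55
tcp_pos: [0.5854, 0.0585, 0.1106]
eef_rot: [-180.0, 27.6, 165.3]
wrist_force: [-0.4, 0.6, -0.1]
finger_gap: 0.0508
grasp_force: 52.5Traceback (most recent call last):
  File "rel2.py", line 22, in <module>
    go(sys.argv[1])
    ~~^^^^^^^^^^^^^
  File "rel2.py", line 11, in go
    b=int(round(lines[-1]));c=g[b+3:205,u]; i=np.argmax(c[:9]);c=c[i:];k=np.argmin(c[:8]);tails.append(b+3+i+cross(c[:k+1],(c[0]+c[k])/2)[0])
                                                                                                             ~~~~~~~~~~~~~~~~~~~~~~~~~~~~^^^
IndexError: list index out of range
```

```bash
python3 - <<'E'
from edges import *
import pickle
w=pickle.load(open("w6.pkl","rb"));p=w["pixels"].astype(int);g=p.sum(2)//3
for u in (230,280,330): print(u,g[176:205,u].tolist())
for v in (165,184,205): print(v,p[v,202:222,2].tolist(),p[v,334:356,2].tolist())
E
```

```text
230 [209, 208, 208, 208, 207, 207, 207, 207, 206, 200, 172, 129, 92, 82, 86, 93, 96, 99, 111, 131, 156, 181, 197, 202, 203, 203, 203, 204, 204]
280 [202, 203, 203, 203, 203, 203, 204, 204, 204, 197, 173, 131, 94, 84, 90, 97, 101, 106, 117, 138, 165, 189, 206, 212, 212, 212, 212, 212, 212]
330 [203, 202, 202, 201, 201, 201, 199, 199, 197, 190, 161, 115, 82, 77, 84, 94, 99, 103, 116, 138, 165, 189, 205, 210, 210, 210, 209, 208, 208]
165 [64, 102, 149, 170, 177, 179, 179, 180, 176, 170, 176, 186, 193, 196, 195, 194, 194, 194, 194, 194] [191, 190, 191, 192, 192, 191, 191, 192, 192, 191, 191, 187, 172, 155, 156, 175, 186, 191, 194, 195, 186, 157]
184 [58, 58, 59, 60, 72, 111, 154, 175, 178, 174, 166, 170, 178, 185, 188, 187, 187, 187, 186, 185] [184, 184, 185, 185, 185, 185, 186, 186, 186, 186, 182, 169, 153, 156, 172, 182, 181, 166, 136, 91, 63, 61]
205 [57, 57, 56, 57, 57, 58, 72, 115, 161, 183, 189, 190, 190, 189, 189, 188, 189, 190, 188, 188] [192, 191, 192, 192, 191, 191, 191, 192, 192, 191, 191, 191, 192, 187, 174, 146, 102, 67, 60, 61, 60, 60]
```

```bash
python3 -m creep '[{"xyz":[0.0001,0,0.001],"delta_rot":[0,0,0],"fingers":0.045},{"xyz":[0.0001,0,0.002],"delta_rot":[0,0,0],"fingers":0.045},{"xyz":[0.0001,0,0.002],"delta_rot":[0,0,0],"fingers":0.045},{"xyz":[0.0001,0,0.002],"delta_rot":[0,0,0],"fingers":0.045},{"xyz":[0.0001,0,0.002],"delta_rot":[0,0,0],"fingers":0.045}]'
python3 look.py w7; python3 - <<'E'
from edges import *
import pickle
w=pickle.load(open("w7.pkl","rb"));p=w["pixels"].astype(int);g=p.sum(2)//3
for u in (230,280,330): print(u,g[178:205,u].tolist())
print(arm.read_state()["wrist_force"],arm.read_state()["torque"])
E
```

```text
clock: 8.02
tcp_pos: [0.5855, 0.0585, 0.1104]
eef_rot: [180.0, 27.7, 165.2]
wrist_force: [-10.2, 1.7, 15.5]
finger_gap: 0.0506
grasp_force: 54.3
8.0667 [0.5855353  0.05849063 0.11038344] [179.96974237  27.66434387 165.24678761]
230 [209, 208, 208, 207, 208, 207, 207, 203, 184, 147, 102, 83, 87, 93, 95, 99, 110, 130, 155, 180, 196, 202, 202, 203, 204, 204, 204]
280 [203, 203, 202, 204, 203, 204, 204, 197, 170, 128, 93, 85, 90, 97, 100, 104, 115, 137, 163, 188, 206, 211, 212, 212, 213, 212, 212]
330 [202, 201, 201, 200, 200, 199, 199, 191, 165, 122, 87, 78, 85, 95, 99, 102, 114, 136, 163, 187, 205, 210, 210, 210, 210, 209, 208]
[-9.8238096   1.41273118 15.78482774] [ 0.00854965  0.73691916 -0.06248063]
```

```bash
python3 -m creep '[{"xyz":[0.0003,0,-0.0008],"delta_rot":[0,0,0],"fingers":0.045},{"xyz":[0.0003,0,-0.001],"delta_rot":[0,0,0],"fingers":0.06},{"xyz":[0.0003,0,-0.001],"delta_rot":[0,0,0],"fingers":0.07},{"xyz":[0.0003,0,-0.001],"delta_rot":[0,0,0],"fingers":0.075},{"xyz":[0.0003,0,-0.001],"delta_rot":[0,0,0],"fingers":0.075}]'
python3 -m creep '[{"xyz":[0,0,-0.01],"delta_rot":[0,0,0],"fingers":0.08},{"xyz":[0,0,-0.03],"delta_rot":[0,0,0],"fingers":0.08},{"xyz":[0,0,-0.055],"delta_rot":[0,0,0],"fingers":0.08},{"xyz":[0,0,-0.085],"delta_rot":[0,0,0],"fingers":0.08},{"xyz":[0,0,-0.085],"delta_rot":[0,0,0],"fingers":0.08}]'
python3 -m creep '[{"xyz":[0,0,0],"delta_rot":[0,0,0],"fingers":0.08},{"xyz":[0,0,0],"delta_rot":[0,0,0],"fingers":0.08},{"xyz":[0,0,0],"delta_rot":[0,0,0],"fingers":0.08},{"xyz":[0,0,0],"delta_rot":[0,0,0],"fingers":0.08},{"xyz":[0,0,0],"delta_rot":[0,0,0],"fingers":0.08}]' >/dev/null
python3 look.py w8 long_shingle
```

```text
clock: 8.48
tcp_pos: [0.5855, 0.0583, 0.1091]
eef_rot: [-179.9, 27.6, 165.3]
wrist_force: [-1.2, 0.1, 0.2]
finger_gap: 0.0751
grasp_force: 0.0
clock: 8.9
tcp_pos: [0.5474, 0.0701, 0.1889]
eef_rot: [179.7, 27.8, 165.2]
wrist_force: [1.0, 0.4, 0.6]
finger_gap: 0.0802
grasp_force: 0.0
long_shingle [(array([239., 157.,  87., 167.]), 0.65)]
9.4167 [0.54732552 0.06845782 0.18390339] [-179.87444974   27.51348143  165.32538618]
```

View pics/w8.png

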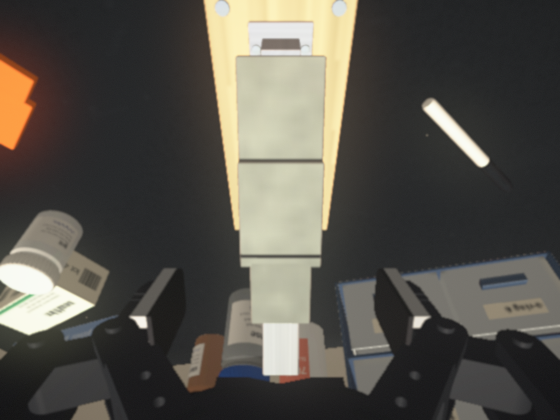

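The long shingle lies on the fixed one: its tail is at v≈160, its line at v≈256 and its head at v≈320. It looks square and centred.

```bash
python3 - <<'E'
from fl import *
from edges import *
w=pickle.load(open("w8.pkl","rb"));p=w["pixels"].astype(int);g=p.sum(2)//3
for u in (250,280,310): print(u,"fixtail",g[52:62,u].tolist(),"longtail",g[152:170,u].tolist(),"line",dark(g[249:263,u],249).round(2))
for v in (80,140,175,240,256): print(v,p[v,232:246,2].tolist(),p[v,316:330,2].tolist())
p0=np.array([.5507,.0669,.0889]);
Rb=Ro.from_euler("xyz",[0,-28,-14.41],degrees=True)
for n,x in (("fixtail",(-.06,0,0)),("longtail under",(0,0,0)),("longtail top",(0,0,.008)),("lineL",(.06,-.026,.008)),("lineR",(.06,.026,.008))): print(n,proj(w,p0+Rb.apply(x)).round(1).tolist())
E
```

```text
250 fixtail [229, 230, 219, 180, 161, 177, 186, 188, 188, 188] longtail [196, 196, 195, 196, 195, 188, 162, 122, 93, 97, 125, 157, 180, 189, 191, 191, 191, 192] line 255.85
280 fixtail [231, 229, 220, 182, 167, 184, 194, 196, 196, 195] longtail [191, 190, 189, 190, 190, 184, 161, 122, 93, 99, 129, 163, 188, 198, 199, 199, 200, 200] line 255.95
310 fixtail [228, 231, 223, 185, 168, 185, 193, 193, 193, 192] longtail [190, 188, 188, 187, 187, 179, 157, 119, 91, 96, 126, 160, 185, 195, 197, 195, 195, 194] line 255.96
80 [182, 184, 181, 169, 165, 170, 175, 176, 177, 178, 179, 179, 178, 177] [175, 175, 176, 176, 177, 176, 175, 170, 153, 146, 160, 168, 168, 167]
140 [175, 177, 180, 183, 180, 173, 175, 181, 185, 186, 186, 184, 184, 184] [178, 178, 179, 179, 179, 173, 155, 147, 161, 170, 172, 170, 169, 168]
175 [167, 168, 169, 169, 163, 155, 164, 176, 178, 178, 178, 178, 177, 178] [177, 178, 178, 178, 177, 177, 169, 153, 152, 165, 170, 169, 167, 168]
240 [52, 54, 54, 54, 53, 54, 62, 107, 158, 181, 183, 183, 182, 182] [178, 179, 179, 174, 155, 116, 75, 58, 55, 55, 56, 55, 54, 55]
256 [52, 52, 51, 53, 53, 52, 55, 68, 84, 83, 83, 80, 81, 82] [70, 69, 70, 75, 75, 63, 56, 55, 54, 54, 55, 55, 55, 52]
fixtail [[279.9, 57.0]]
longtail under [[280.1, 160.9]]
longtail top [[280.1, 162.7]]
lineL [[240.3, 255.0]]
lineR [[320.3, 255.0]]
```

```bash
python3 go.py 0.46 -0.298 0.18 180 0 168
```

```text
t 9.42 shift [-0.0056 -0.3766  0.0081] rot [-0.0134  0.4801 -0.0463] rows 9.0 gap 0.0804 F [ 0.6  0.  -0.4]
```

```bash
python3 -m creep '[{"xyz":[0,-0.035,-0.015],"delta_rot":[0,0.1,0],"fingers":0.08},{"xyz":[0,-0.075,-0.02],"delta_rot":[0,0.2,0],"fingers":0.08},{"xyz":[0,-0.115,-0.02],"delta_rot":[0,0.3,0],"fingers":0.08},{"xyz":[0,-0.155,-0.015],"delta_rot":[0,0.4,-0.02],"fingers":0.08},{"xyz":[0,-0.19,-0.01],"delta_rot":[-0.01,0.48,-0.046],"fingers":0.08}]' | head -3
python3 go.py 0.46 -0.298 0.155 180 0 168
```

```text
clock: 9.83
tcp_pos: [0.5108, -0.0558, 0.1954]
eef_rot: [-179.1, 7.1, 166.8]
t 9.83 shift [-0.0009 -0.2467  0.0445] rot [-0.0162  0.1229 -0.0222] rows 6.0 gap 0.0798 F [ 1.5 -0.5 -0.2]
```

```bash
python3 -m creep '[{"xyz":[0,-0.035,0],"delta_rot":[0,0.06,0],"fingers":0.08},{"xyz":[0,-0.075,0.01],"delta_rot":[-0.01,0.12,-0.01],"fingers":0.08},{"xyz":[0,-0.115,0.02],"delta_rot":[-0.016,0.123,-0.022],"fingers":0.08},{"xyz":[0,-0.155,0.03],"delta_rot":[-0.016,0.123,-0.022],"fingers":0.08},{"xyz":[0,-0.19,0.035],"delta_rot":[-0.016,0.123,-0.022],"fingers":0.08}]' | head -3
python3 go.py 0.46 -0.298 0.155 180 0 168
```

```text
clock: 10.25
tcp_pos: [0.4687, -0.247, 0.1615]
eef_rot: [-179.8, 0.0, 167.5]
t 10.25 shift [-0.0025 -0.0516  0.0067] rot [-0.004   0.0003 -0.0091] rows 1.3 gap 0.0798 F [-0.1  0.   0.1]
```

```bash
python3 -m creep '[{"xyz":[0,-0.03,0.003],"delta_rot":[0,0,0],"fingers":0.08},{"xyz":[-0.002,-0.05,0.006],"delta_rot":[0,0,-0.009],"fingers":0.08},{"xyz":[-0.002,-0.05,0.006],"delta_rot":[0,0,-0.009],"fingers":0.08},{"xyz":[-0.002,-0.05,0.006],"delta_rot":[0,0,-0.009],"fingers":0.08},{"xyz":[-0.002,-0.05,0.006],"delta_rot":[0,0,-0.009],"fingers":0.08}]' >/dev/null
python3 look.py w9 short_shingle
python3 - <<'E'
from fit import *
f=pickle.load(open("w9.pkl","rb"))
d=arm.find_in("short_shingle","wrist")
l,t,W,H=[int(x) for x in d[0]["extent"]]
for fz in (None,.0445): x,q=fit(f,(l-15,t-15,l+W+15,t+H+15),.08,.056,(.458,-.299,np.radians(-14),.045),fz)
print(q.round(0).tolist())
E
```

```text
short_shingle [(array([222., 150.,  82., 110.]), 0.74), (array([ 47., 120., 117.,  81.]), 0.74), (array([391., 148., 109.,  99.]), 0.61)]
10.7667 [ 0.4625251  -0.29073217  0.15773529] [-179.84888131    0.19448887  168.35324373]
fit [ 0.4572 -0.3003 -0.0878  0.0468] yaw -5.03 cost 0.0345
fit [ 0.4576 -0.3008 -0.0922] yaw -5.28 cost 0.0406
[[223.0, 157.0], [235.0, 232.0], [243.0, 231.0], [247.0, 260.0], [299.0, 255.0], [296.0, 225.0], [304.0, 224.0], [297.0, 148.0]]
```

View pics/w9.png

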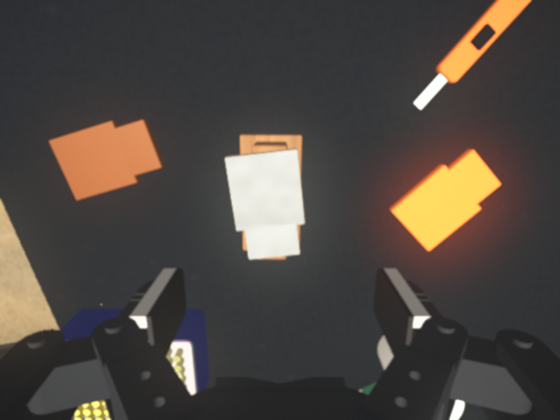

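The wrist view confirms the short grey shingle on the rest at (265,205), with the brown look-alike at (105,160) and the orange one at (445,200), both left alone.

```bash
python3 go.py 0.4503 -0.2999 0.033 180 0 174.9
```

```text
t 10.82 shift [ 0.0105 -0.0109  0.1248] rot [-0.0032  0.0033 -0.1143] rows 3.0 gap 0.0799 F [ 0.2 -0.8 -1.2]
```

```bash
python3 -m creep '[{"xyz":[0.005,-0.005,0.02],"delta_rot":[0,0,-0.057],"fingers":0.08},{"xyz":[0.0105,-0.011,0.04],"delta_rot":[-0.003,0.003,-0.114],"fingers":0.08},{"xyz":[0.0105,-0.011,0.07],"delta_rot":[-0.003,0.003,-0.114],"fingers":0.08},{"xyz":[0.0105,-0.011,0.08],"delta_rot":[-0.003,0.003,-0.114],"fingers":0.08},{"xyz":[0.0105,-0.011,0.08],"delta_rot":[-0.003,0.003,-0.114],"fingers":0.08}]' | head -3
python3 go.py 0.4503 -0.2999 0.033 180 0 174.9
```

```text
clock: 11.23
tcp_pos: [0.4481, -0.3, 0.0755]
eef_rot: [179.9, -0.3, 174.8]
t 11.23 shift [-0.0024  0.0003  0.0425] rot [ 0.0018 -0.005  -0.0019] rows 1.0 gap 0.0801 F [-1.1  0.4 -0.1]
```

```bash
python3 -m creep '[{"xyz":[-0.001,0,0.015],"delta_rot":[0,0,0],"fingers":0.08},{"xyz":[-0.002,0,0.03],"delta_rot":[0,-0.004,0],"fingers":0.08},{"xyz":[-0.002,0,0.0425],"delta_rot":[0,-0.004,0],"fingers":0.08},{"xyz":[-0.002,0,0.0425],"delta_rot":[0,-0.004,0],"fingers":0.08},{"xyz":[-0.002,0,0.0425],"delta_rot":[0,-0.004,0],"fingers":0.08}]' | head -3
python3 -m creep '[{"xyz":[0,0,0],"delta_rot":[0,0,0],"fingers":0.045},{"xyz":[0,0,0],"delta_rot":[0,0,0],"fingers":0.045},{"xyz":[0,0,0],"delta_rot":[0,0,0],"fingers":0.045},{"xyz":[0,0,0],"delta_rot":[0,0,0],"fingers":0.045},{"xyz":[0,0,0],"delta_rot":[0,0,0],"fingers":0.045}]' 50
python3 -m creep '[{"xyz":[0,0,-0.02],"delta_rot":[0,0,0],"fingers":0.045},{"xyz":[0,0,-0.055],"delta_rot":[0,0,0],"fingers":0.045},{"xyz":[0,0,-0.095],"delta_rot":[0,0,0.02],"fingers":0.045},{"xyz":[0,0,-0.135],"delta_rot":[0,0,0.05],"fingers":0.045},{"xyz":[0,0,-0.17],"delta_rot":[0,0,0.08],"fingers":0.045}]'
python3 look.py w10; python3 - <<'E'
from edges import *
from tgt import tgt
import pickle
w=pickle.load(open("w10.pkl","rb"));p=w["pixels"].astype(int);g=p.sum(2)//3
for u in (225,280,335): print(u,"tail",g[192:222,u].tolist())
for v in (225,280,320): print(v,p[v,204:226,0].tolist(),p[v,334:354,0].tolist())
for u in (240,280,320): print(u,"head",g[330:400:2,u].tolist())
L2=(.5988,.0545,.1244)
for h in (.09,.04): tgt(h,L2,-14.41,.033)
E
```

```text
clock: 11.65
tcp_pos: [0.4524, -0.3014, 0.036]
eef_rot: [-179.9, 0.3, 174.8]
clock: 12.07
tcp_pos: [0.4523, -0.3022, 0.0366]
eef_rot: [-179.9, 0.4, 174.7]
wrist_force: [-0.9, 1.4, 5.7]
finger_gap: 0.0506
grasp_force: 52.2
clock: 12.48
tcp_pos: [0.4508, -0.3017, 0.2079]
eef_rot: [-180.0, 0.3, 170.0]
wrist_force: [0.7, 0.4, -0.7]
finger_gap: 0.0506
grasp_force: 52.5
12.5333 [ 0.45485615 -0.30302772  0.21471111] [-179.65996425    1.03225212  169.97605389]
225 tail [65, 64, 65, 66, 65, 66, 66, 66, 67, 66, 67, 66, 68, 66, 68, 69, 68, 76, 92, 106, 111, 117, 137, 172, 206, 223, 230, 232, 233, 233]
280 tail [178, 178, 178, 179, 179, 178, 179, 179, 178, 178, 179, 178, 178, 179, 179, 178, 177, 169, 147, 125, 118, 124, 146, 183, 212, 225, 231, 232, 233, 233]
335 tail [67, 67, 68, 69, 69, 68, 69, 69, 70, 70, 70, 71, 71, 71, 71, 71, 74, 85, 101, 112, 118, 127, 156, 196, 223, 232, 236, 237, 237, 237]
225 [67, 67, 67, 67, 68, 67, 79, 141, 211, 232, 234, 233, 234, 234, 234, 234, 235, 234, 235, 235, 235, 236] [240, 240, 240, 241, 240, 241, 240, 241, 240, 241, 240, 234, 210, 143, 87, 77, 77, 79, 77, 7
[... 536 characters left out ...]
52, 50, 48, 48, 47, 49, 47, 45]
280 head [222, 221, 223, 231, 236, 238, 237, 237, 236, 236, 236, 235, 235, 235, 234, 233, 233, 232, 231, 230, 228, 228, 226, 224, 225, 225, 204, 77, 56, 57, 55, 53, 54, 52, 51]
320 head [225, 225, 227, 234, 236, 237, 236, 235, 234, 234, 233, 232, 232, 231, 231, 231, 230, 229, 229, 229, 229, 228, 229, 209, 71, 55, 55, 54, 53, 52, 51, 49, 50, 49, 48]
TCP [0.5864 0.0577 0.2187] [-180.     28.    165.59]
t 12.53 shift [-0.0668  0.3781 -0.0051] rot [ 0.0135 -0.4702  0.0762] rows 9.2 gap 0.0505 F [1.8 0.5 2.5]
TCP [0.6092 0.0518 0.1746] [-180.     28.    165.59]
t 12.53 shift [-0.0894  0.3765  0.0395] rot [ 0.0135 -0.4702  0.0762] rows 9.3 gap 0.0505 F [1.8 0.5 2.5]
```

```bash
python3 -m creep '[{"xyz":[-0.005,0.037,-0.008],"delta_rot":[0,-0.09,0.015],"fingers":0.045},{"xyz":[-0.01,0.075,-0.012],"delta_rot":[0,-0.18,0.03],"fingers":0.045},{"xyz":[-0.02,0.112,-0.015],"delta_rot":[0.005,-0.27,0.045],"fingers":0.045},{"xyz":[-0.03,0.15,-0.015],"delta_rot":[0.01,-0.37,0.06],"fingers":0.045},{"xyz":[-0.04,0.188,-0.015],"delta_rot":[0.013,-0.47,0.076],"fingers":0.045}]' | head -3
python3 -c "
from tgt import tgt
tgt(.08,(.5988,.0545,.1244),-14.41,.0332,.0023)"
```

```text
clock: 12.95
tcp_pos: [0.5173, -0.1332, 0.22]
eef_rot: [180.0, 25.5, 166.0]
TCP [0.5898 0.0568 0.2127] [-180.     28.    165.59]
t 12.95 shift [-0.0188  0.2019  0.0173] rot [ 0.004  -0.0432  0.0064] rows 4.9 gap 0.0504 F [ 1.1 -1.5 -1.5]
```

```bash
python3 -m creep '[{"xyz":[-0.004,0.04,0],"delta_rot":[0,-0.01,0],"fingers":0.045},{"xyz":[-0.008,0.08,0],"delta_rot":[0,-0.02,0],"fingers":0.045},{"xyz":[-0.012,0.12,0.005],"delta_rot":[0,-0.03,0.003],"fingers":0.045},{"xyz":[-0.016,0.16,0.01],"delta_rot":[0.003,-0.04,0.006],"fingers":0.045},{"xyz":[-0.019,0.2,0.017],"delta_rot":[0.004,-0.043,0.006],"fingers":0.045}]' | head -3
python3 -c "
from tgt import tgt
tgt(.025,(.5988,.0545,.1244),-14.41,.0332,.0023)"
```

```text
clock: 13.37
tcp_pos: [0.5903, 0.0533, 0.2118]
eef_rot: [-179.7, 27.8, 165.6]
TCP [0.6148 0.0504 0.1641] [-180.     28.    165.59]
t 13.37 shift [0.0007 0.0035 0.0536] rot [-0.0044 -0.0033  0.0007] rows 1.3 gap 0.0506 F [ 1.4 -1.1 -0.8]
```

```bash
python3 -m creep '[{"xyz":[0.0005,0.002,0.015],"delta_rot":[-0.002,-0.003,0],"fingers":0.045},{"xyz":[0.0007,0.0035,0.035],"delta_rot":[-0.004,-0.003,0],"fingers":0.045},{"xyz":[0.0007,0.0035,0.053],"delta_rot":[-0.004,-0.003,0],"fingers":0.045},{"xyz":[0.0007,0.0035,0.053],"delta_rot":[-0.004,-0.003,0],"fingers":0.045},{"xyz":[0.0007,0.0035,0.053],"delta_rot":[-0.004,-0.003,0],"fingers":0.045}]' | head -3
python3 -m creep '[{"xyz":[0,0,0],"delta_rot":[0,0,0],"fingers":0.045},{"xyz":[0,0,0],"delta_rot":[0,0,0],"fingers":0.045},{"xyz":[0,0,0],"delta_rot":[0,0,0],"fingers":0.045},{"xyz":[0,0,0],"delta_rot":[0,0,0],"fingers":0.045},{"xyz":[0,0,0],"delta_rot":[0,0,0],"fingers":0.045}]' | head -3
python3 look.py w11; python3 -c "
from tgt import tgt
tgt(.008,(.5988,.0545,.1244),-14.41,.0332,.0023)
from edges import *
import pickle
w=pickle.load(open('w11.pkl','rb'));p=w['pixels'].astype(int);g=p.sum(2)//3
for u in (240,280,320): print(u,g[170:222,u].tolist())
for v in (150,180):print(v,p[v,212:240,2].tolist(),p[v,322:346,2].tolist())
print(p[225,204:222,0].tolist(),p[225,338:354,0].tolist())
"
```

```text
clock: 13.78
tcp_pos: [0.6136, 0.0479, 0.1632]
eef_rot: [-179.9, 27.8, 165.6]
clock: 14.2
tcp_pos: [0.6143, 0.0477, 0.1646]
eef_rot: [-180.0, 27.9, 165.5]
14.25 [0.61425215 0.04774328 0.16441349] [-179.97893431   27.91615273  165.53276513]
TCP [0.6225 0.0484 0.1491] [-180.     28.    165.59]
t 14.25 shift [0.0003 0.0027 0.0172] rot [-0.0008 -0.0015 -0.0009] rows 0.4 gap 0.0506 F [-0.3  0.  -0.7]
240 [231, 230, 230, 230, 229, 228, 228, 227, 227, 227, 226, 225, 224, 224, 224, 224, 224, 224, 221, 204, 161, 113, 88, 90, 122, 177, 215, 223, 224, 224, 224, 225, 225, 225, 225, 226, 226, 218, 182, 126, 98, 104, 108, 111, 122, 144, 173, 202, 219, 225, 227, 226]
280 [230, 229, 229, 228, 227, 227, 227, 226, 226, 225, 225, 224, 224, 224, 223, 224, 224, 224, 221, 204, 159, 114, 91, 93, 125, 180, 218, 225, 226, 226, 226, 226, 225, 223, 219, 217, 217, 217, 213, 191, 153, 122, 111, 114, 127, 149, 178, 205, 219, 224, 224, 225]
320 [226, 226, 226, 226, 225, 225, 224, 224, 224, 223, 223, 223, 223, 223, 222, 221, 221, 220, 220, 212, 174, 119, 87, 85, 107, 152, 194, 213, 217, 216, 216, 216, 216, 215, 214, 213, 214, 215, 211, 189, 152, 123, 113, 118, 131, 158, 190, 216, 228, 232, 232, 231]
150 [65, 67, 66, 66, 68, 67, 68, 68, 67, 78, 120, 171, 194, 199, 200, 200, 196, 193, 204, 216, 219, 220, 220, 220, 220, 221, 221, 221] [208, 209, 209, 209, 208, 209, 209, 208, 209, 208, 208, 209, 209, 210, 209, 210, 210, 211, 211, 211, 209, 199, 166, 115]
180 [64, 65, 64, 65, 65, 66, 67, 67, 67, 67, 66, 67, 66, 76, 120, 172, 194, 194, 189, 199, 211, 215, 215, 213, 214, 214, 213, 213] [209, 210, 210, 209, 210, 210, 210, 209, 210, 210, 211, 211, 211, 212, 212, 213, 213, 214, 213, 206, 180, 133, 89, 69]
[63, 64, 65, 66, 65, 65, 75, 134, 200, 225, 228, 228, 229, 229, 229, 229, 229, 229] [235, 235, 235, 235, 235, 235, 233, 225, 191, 128, 80, 70, 69, 69, 69, 69]
```

View pics/w11.png

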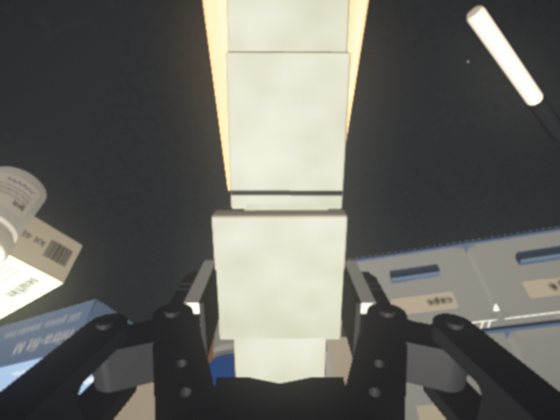

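The view shows the long line at v≈192 (u 231–342), with the held short tail at v≈210, centred at u≈279. It needs about 3 mm of +y.

```bash
python3 -m creep '[{"xyz":[0.0003,0.001,0.004],"delta_rot":[0,0,0.003],"fingers":0.045},{"xyz":[0.0007,0.003,0.01],"delta_rot":[0,0,0.005],"fingers":0.045},{"xyz":[0.0007,0.003,0.015],"delta_rot":[0,0,0.005],"fingers":0.045},{"xyz":[0.0007,0.003,0.019],"delta_rot":[0,0,0.005],"fingers":0.045},{"xyz":[0.0007,0.003,0.019],"delta_rot":[0,0,0.005],"fingers":0.045}]' | head -4
python3 -m creep '[{"xyz":[0,0,0],"delta_rot":[0,0,0],"fingers":0.045},{"xyz":[0,0,0],"delta_rot":[0,0,0],"fingers":0.045},{"xyz":[0,0,0],"delta_rot":[0,0,0],"fingers":0.045},{"xyz":[0,0,0],"delta_rot":[0,0,0],"fingers":0.045},{"xyz":[0,0,0],"delta_rot":[0,0,0],"fingers":0.045}]' | head -4
python3 look.py w12; python3 -c "
from tgt import tgt
tgt(0,(.5988,.0545,.1244),-14.41,.0332,.0023)
from edges import *
import pickle
w=pickle.load(open('w12.pkl','rb'));p=w['pixels'].astype(int);g=p.sum(2)//3
print(w['cx'],w['cy'],w['dist_coeffs'])
for u in (235,280,325): print(u,g[185:222,u].tolist())
for v in (180,190,195,198):print(v,p[v,208:236,2].tolist(),p[v,330:354,2].tolist())
print(p[225,204:222,0].tolist(),p[225,338:354,0].tolist())
"
```

```text
clock: 14.67
tcp_pos: [0.6228, 0.0486, 0.1454]
eef_rot: [180.0, 27.8, 165.3]
wrist_force: [-0.6, 0.7, -0.7]
clock: 15.08
tcp_pos: [0.623, 0.0487, 0.147]
eef_rot: [179.9, 27.9, 165.2]
wrist_force: [-0.3, -0.4, -0.9]
15.1333 [0.62301416 0.04864659 0.14697914] [179.88692784  27.89675424 165.22720131]
TCP [0.6261 0.0475 0.142 ] [-180.     28.    165.59]
t 15.13 shift [-0.0006 -0.0003  0.0059] rot [-0.001  -0.0018 -0.0056] rows 0.1 gap 0.0505 F [0.3 0.3 0.7]
279.5098056320693 211.0245398001304 [-0.0135846  0.         0.         0.         0.       ]
235 [234, 234, 233, 233, 232, 232, 232, 231, 231, 230, 230, 229, 229, 229, 229, 229, 229, 221, 189, 135, 97, 92, 93, 105, 126, 133, 120, 112, 112, 122, 146, 174, 202, 219, 226, 227, 227]
280 [228, 228, 228, 228, 227, 227, 226, 225, 225, 224, 225, 224, 225, 225, 225, 225, 225, 219, 186, 134, 100, 93, 92, 99, 113, 119, 116, 112, 116, 127, 150, 179, 207, 221, 225, 226, 226]
325 [227, 227, 226, 225, 225, 225, 225, 224, 224, 224, 224, 223, 221, 222, 220, 220, 220, 213, 178, 126, 91, 84, 85, 88, 97, 107, 111, 114, 117, 132, 159, 191, 217, 229, 232, 
[... 467 characters left out ...]
3, 104, 73, 67, 68, 68, 68, 68, 67, 66, 65]
195 [67, 68, 68, 68, 68, 68, 76, 121, 176, 204, 213, 215, 214, 214, 214, 213, 213, 212, 213, 214, 215, 216, 216, 216, 218, 218, 218, 219] [211, 211, 211, 213, 213, 214, 214, 214, 215, 216, 214, 205, 177, 130, 88, 69, 67, 68, 67, 67, 66, 66, 66, 66]
198 [67, 67, 68, 68, 69, 68, 74, 113, 168, 199, 211, 214, 213, 213, 212, 212, 211, 212, 212, 212, 213, 214, 215, 216, 216, 217, 218, 218] [210, 210, 211, 210, 212, 211, 211, 213, 213, 213, 211, 201, 171, 123, 81, 67, 68, 68, 69, 68, 67, 67, 68, 66]
[65, 66, 67, 68, 67, 66, 78, 135, 202, 226, 229, 230, 230, 229, 230, 230, 230, 230] [236, 236, 236, 236, 236, 236, 234, 226, 193, 130, 80, 71, 69, 70, 70, 68]
```

```bash
python3 -m creep '[{"xyz":[0.0004,0,0.0015],"delta_rot":[0,0,0.003],"fingers":0.045},{"xyz":[0.0004,0,0.003],"delta_rot":[0,0,0.003],"fingers":0.045},{"xyz":[0.0004,0,0.003],"delta_rot":[0,0,0.003],"fingers":0.045},{"xyz":[0.0004,0,0.003],"delta_rot":[0,0,0.003],"fingers":0.045},{"xyz":[0.0004,0,0.003],"delta_rot":[0,0,0.003],"fingers":0.045}]' | head -4
python3 look.py w13; python3 -c "
from edges import *
import pickle
w=pickle.load(open('w13.pkl','rb'));p=w['pixels'].astype(int);g=p.sum(2)//3
for u in (235,280,325): print(u,g[195:222,u].tolist())
for v in (190,198):print(v,p[v,208:226,2].tolist(),p[v,334:354,2].tolist())
"
```

```text
clock: 15.55
tcp_pos: [0.6239, 0.0484, 0.1443]
eef_rot: [179.8, 27.9, 165.0]
wrist_force: [-3.3, 0.8, 4.8]
15.6 [0.62390689 0.04840742 0.14432234] [179.80748712  27.9034717  165.03358649]
235 [232, 231, 231, 231, 230, 230, 230, 230, 230, 230, 222, 190, 136, 100, 96, 103, 108, 109, 112, 124, 147, 176, 206, 221, 226, 227, 227]
280 [225, 225, 225, 225, 225, 224, 225, 225, 225, 225, 219, 187, 134, 101, 100, 106, 111, 113, 116, 129, 152, 182, 209, 222, 226, 226, 226]
325 [225, 224, 224, 223, 223, 222, 221, 220, 220, 220, 213, 179, 126, 94, 97, 108, 113, 114, 118, 135, 162, 194, 219, 230, 232, 232, 232]
190 [68, 69, 68, 68, 75, 120, 178, 207, 216, 219, 219, 218, 218, 218, 218, 218, 218, 219] [216, 216, 216, 216, 217, 217, 218, 216, 209, 187, 150, 102, 73, 68, 69, 69, 68, 68, 68, 67]
198 [67, 68, 68, 68, 69, 84, 133, 184, 209, 214, 214, 215, 213, 213, 213, 212, 213, 212] [213, 213, 213, 214, 215, 215, 215, 212, 200, 170, 120, 80, 69, 68, 69, 68, 69, 67, 67, 67]
```

```bash
python3 -m creep '[{"xyz":[0.0003,0,0.0005],"delta_rot":[0,0,0],"fingers":0.045},{"xyz":[0.0003,0,0.0005],"delta_rot":[0,0,0],"fingers":0.06},{"xyz":[0.0003,0,0.0005],"delta_rot":[0,0,0],"fingers":0.07},{"xyz":[0.0003,0,0],"delta_rot":[0,0,0],"fingers":0.075},{"xyz":[0.0003,0,0],"delta_rot":[0,0,0],"fingers":0.075}]'
python3 -m creep '[{"xyz":[0,0,-0.01],"delta_rot":[0,0,0],"fingers":0.08},{"xyz":[0,0,-0.03],"delta_rot":[0,0,0],"fingers":0.08},{"xyz":[0,0,-0.055],"delta_rot":[0,0,0],"fingers":0.08},{"xyz":[0,0,-0.085],"delta_rot":[0,0,0],"fingers":0.08},{"xyz":[0,0,-0.085],"delta_rot":[0,0,0],"fingers":0.08}]' | head -4
python3 -m creep '[{"xyz":[0,0,-0.01],"delta_rot":[0,0,0],"fingers":0.08},{"xyz":[0,0,-0.01],"delta_rot":[0,0,0],"fingers":0.08},{"xyz":[0,0,-0.01],"delta_rot":[0,0,0],"fingers":0.08},{"xyz":[0,0,-0.01],"delta_rot":[0,0,0],"fingers":0.08},{"xyz":[0,0,-0.01],"delta_rot":[0,0,0],"fingers":0.08}]' >/dev/null
python3 look.py w14 short_shingle; python3 -c "
from edges import *
import pickle
w=pickle.load(open('w14.pkl','rb'));p=w['pixels'].astype(int);g=p.sum(2)//3
p0=np.array([.5507,.0669,.0889]);Rb=Ro.from_euler('xyz',[0,-28,-14.41],degrees=True)
for n,x in (('longtail top',(0,0,.008)),('shorttail under',(.06,0,.008)),('top',(.06,0,.016)),('TL',(.06,-.026,.016)),('TR',(.06,.026,.016)),('headL',(.14,-.02,.016)),('headR',(.14,.02,.016))): print(n,proj(w,p0+Rb.apply(x)).round(1).tolist())
v=int(proj(w,p0+Rb.apply([.06,0,.008]))[0,1]);h=int(proj(w,p0+Rb.apply([.14,0,.016]))[0,1]);t=int(proj(w,p0+Rb.apply([0,0,.008]))[0,1])
print(v,h,t)
for u in (250,280,310): print(u,g[v-12:v+14,u].tolist(),'head',g[h-8:h+10,u].tolist(),'lt',g[max(t-8,0):t+8,u].tolist())
for a in (v-30,v+15,v+40): print(a,p[a,228:248,2].tolist(),p[a,312:336,2].tolist())
"
```

```text
clock: 16.02
tcp_pos: [0.6238, 0.0485, 0.1435]
eef_rot: [179.8, 27.9, 165.0]
wrist_force: [0.2, 0.3, 0.3]
finger_gap: 0.075
grasp_force: 0.0
clock: 16.43
tcp_pos: [0.5855, 0.0601, 0.2243]
eef_rot: [179.5, 28.3, 165.0]
wrist_force: [0.2, -0.1, 0.4]
short_shingle [(array([ 0.,  0., 41., 89.]), 0.78), (array([241., 170.,  78., 115.]), 0.6)]
16.95 [0.5805839  0.05950515 0.22684237] [179.87107053  27.79963473 165.06460286]
longtail top [[279.5, 75.5]]
shorttail under [[280.1, 171.1]]
top [[280.1, 173.3]]
TL [[240.0, 173.6]]
TR [[320.3, 173.0]]
headL [[252.8, 284.6]]
headR [[309.0, 284.3]]
171 284 75
250 [211, 210, 209, 208, 208, 207, 206, 205, 202, 183, 144, 104, 96, 118, 154, 186, 202, 205, 206, 205, 206, 208, 209, 210, 210, 211] head [134, 126, 127, 135, 142, 143, 143, 142, 140, 137, 136, 136, 141, 142, 145, 143, 141, 133] lt [207, 206, 206, 206, 202, 186, 157, 159, 184, 197, 202, 202, 203, 202, 202, 202]
280 [206, 205, 204, 203, 202, 202, 203, 203, 196, 171, 128, 97, 99, 125, 159, 187, 200, 204, 204, 205, 205, 204, 204, 205, 204, 204] head [201, 199, 200, 198, 199, 198, 198, 202, 213, 
[... 348 characters left out ...]
1] lt [200, 198, 198, 197, 192, 173, 152, 169, 198, 207, 208, 206, 206, 205, 205, 204]
141 [57, 65, 107, 154, 174, 177, 178, 177, 179, 179, 180, 181, 181, 189, 196, 196, 196, 197, 197, 198] [187, 186, 187, 187, 188, 188, 181, 165, 158, 176, 185, 183, 182, 181, 183, 182, 169, 138, 93, 63, 58, 59, 59, 58]
186 [56, 56, 57, 57, 58, 57, 58, 59, 58, 59, 61, 85, 131, 168, 187, 190, 191, 192, 194, 194] [188, 188, 188, 188, 189, 189, 185, 167, 126, 81, 61, 59, 60, 61, 60, 60, 60, 59, 58, 59, 58, 57, 58, 58]
211 [54, 55, 57, 57, 57, 58, 57, 57, 58, 57, 58, 60, 85, 133, 170, 184, 185, 185, 184, 183] [183, 182, 182, 181, 182, 182, 173, 143, 95, 63, 61, 60, 60, 61, 60, 60, 59, 58, 57, 57, 57, 58, 57, 57]
```

```bash
python3 -c "
from station import arm
print(arm.job_done())"
```

```text
the job is handed in; nothing more can be done
None
```

Both shingles are laid and the job is handed in at about 17 s. In the last wrist picture, each tail edge is within about 0.5 mm of its line, square and centred to within the picture's resolution. The other things on the bench were not touched.

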